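# Strip a roller set off its arbor into the nest rack, keeping its order

## Task

Strip the roller set off the horizontal bar into the four-nest rack without changing its order: slide the stop collar off over the bar's free end and stand it in the nest next to the rack's handle, then slide off the three rollers one at a time, as they come, and stand each in the next nest along before taking the next. Seat each part on its rim between the cheeks of its nest, set it down gently, and never drop or lay one on the bench or on the base plates.

Things in the scene. Friction and masses are not known exactly. Their poses are not given: they have to be found in the camera images.
- arbor: green arbor stand, fixed. Origin on the bench under its level steel bar: 16 mm thick, axis 105 mm above the bench, along the stand's x from the free end at x = -105 mm (towards the robot) to a shoulder at x = +77. Behind that a column 50 wide, 125 high; base plate 90 wide, 12 high. The collar hangs nearest the free end, then the rollers in any order, 15 mm or more apart; all slide freely
- collar: black steel split stop collar, 40 mm outside, 15 mm wide, bore 22 mm, its clamp screw already slackened. Origin at the centre of the bore, x axis along the bore. At first it hangs on the bar with its centre 3 mm below the bar's axis. About 100 g. Seated in a nest its centre is about 55 mm above the nest's origin
- roller_plain: plain steel roller with a smooth flat rim, 46 mm outside, 18 mm wide, bore 24 mm. Origin at the centre of the bore, x axis along the bore. At first it hangs on the bar with its centre 4 mm below the bar's axis. About 160 g. Seated in a nest its centre is about 58 mm above the nest's origin
- roller_grooved: steel roller with a V groove round its rim, 54 mm outside, 20 mm wide, bore 24 mm. Origin at the centre of the bore, x axis along the bore. At first it hangs with its centre 4 mm below the bar's axis. About 260 g. Seated in a nest its centre is about 62 mm above the nest's origin
- roller_flanged: steel roller with a flange at each edge of its rim, 62 mm outside over the flanges, 24 mm wide, bore 24 mm. Origin at the centre of the bore, x axis along the bore. At first it hangs with its centre 4 mm below the bar's axis. About 420 g. Seated in a nest its centre is about 66 mm above the nest's origin
- nest_a: one of four equal white nests in line a-b-c-d, 56 mm apart, fixed on the rack: the end nest on the robot's side. Origin: centre of its underside, 12 mm above the bench; x along the row. A ring stands in it on its rim, bore along x, on two dark rods (8 mm thick, along x at y = -12 and +12 mm, tops at z = 38) between two cheek plates 38 mm apart (30 mm wide in y, tops at z = 58)
- nest_b: one of four equal white nests in line a-b-c-d, 56 mm apart, fixed on the rack: between nests a and c. Origin: centre of its underside, 12 mm above the bench; x along the row. A ring stands in it on its rim, bore along x, on two dark rods (8 mm thick, along x at y = -12 and +12 mm, tops at z = 38) between two cheek plates 38 mm apart (30 mm wide in y, tops at z = 58)
- nest_c: one of four equal white nests in line a-b-c-d, 56 mm apart, fixed on the rack: between nests b and d. Origin: centre of its underside, 12 mm above the bench; x along the row. A ring stands in it on its rim, bore along x, on two dark rods (8 mm thick, along x at y = -12 and +12 mm, tops at z = 38) between two cheek plates 38 mm apart (30 mm wide in y, tops at z = 58)
- nest_d: one of four equal white nests in line a-b-c-d, 56 mm apart, fixed on the rack: the end nest on the far side. Origin: centre of its underside, 12 mm above the bench; x along the row. A ring stands in it on its rim, bore along x, on two dark rods (8 mm thick, along x at y = -12 and +12 mm, tops at z = 38) between two cheek plates 38 mm apart (30 mm wide in y, tops at z = 58)
- handle_end: the end bar of the rack that carries the black bow handle (84 mm wide, 68 mm high above its origin), 52 mm beyond either nest a or nest d: the nest next to it is the first nest. Origin: centre of its underside, 12 mm above the bench. The other end of the rack has a low aluminium bar only. Fixed
Things that resemble listed ones, but are neither listed nor needed, are in the scene too. Leave any turquoise look-alike of the roller_plain alone. What is shaped like the collar but purple is not meant.

How it is judged:
On the way, in this order (a step that is already met when the one before it is completed fails the run):
1. the collar stands in the nest next to the handle, all three rollers still on the bar (horizontal distance between collar and handle_end between 0.039 and 0.065 m and z of collar in the frame of handle_end below 0.0606 m and horizontal distance between each of roller_plain, roller_grooved, roller_flanged and arbor below 0.11 m and z of each of roller_plain, roller_grooved, roller_flanged in the frame of arbor above 0.09 m), for 0.2 s.
2. one roller (the outermost) stands in the second nest, the other two still on the bar (horizontal distance between collar and handle_end between 0.039 and 0.065 m and z of collar in the frame of handle_end below 0.0606 m and ((horizontal distance between roller_plain and handle_end between 0.095 and 0.121 m and z of roller_plain in the frame of handle_end below 0.064 m) or (horizontal distance between roller_grooved and handle_end between 0.095 and 0.121 m and z of roller_grooved in the frame of handle_end below 0.0684 m) or (horizontal distance between roller_flanged and handle_end between 0.095 and 0.121 m and z of roller_flanged in the frame of handle_end below 0.0727 m)) and ((horizontal distance between each of roller_plain, roller_grooved and arbor below 0.11 m and z of each of roller_plain, roller_grooved in the frame of arbor above 0.09 m) or (horizontal distance between each of roller_plain, roller_flanged and arbor below 0.11 m and z of each of roller_plain, roller_flanged in the frame of arbor above 0.09 m) or (horizontal distance between each of roller_grooved, roller_flanged and arbor below 0.11 m and z of each of roller_grooved, roller_flanged in the frame of arbor above 0.09 m))), for 0.2 s.
3. the next roller stands in the third nest, the last one still on the bar (horizontal distance between collar and handle_end between 0.039 and 0.065 m and z of collar in the frame of handle_end below 0.0606 m and ((horizontal distance between roller_plain and handle_end between 0.095 and 0.121 m and z of roller_plain in the frame of handle_end below 0.064 m) or (horizontal distance between roller_grooved and handle_end between 0.095 and 0.121 m and z of roller_grooved in the frame of handle_end below 0.0684 m) or (horizontal distance between roller_flanged and handle_end between 0.095 and 0.121 m and z of roller_flanged in the frame of handle_end below 0.0727 m)) and ((horizontal distance between roller_plain and handle_end between 0.151 and 0.177 m and z of roller_plain in the frame of handle_end below 0.064 m) or (horizontal distance between roller_grooved and handle_end between 0.151 and 0.177 m and z of roller_grooved in the frame of handle_end below 0.0684 m) or (horizontal distance between roller_flanged and handle_end between 0.151 and 0.177 m and z of roller_flanged in the frame of handle_end below 0.0727 m)) and ((horizontal distance between roller_plain and arbor below 0.11 m and z of roller_plain in the frame of arbor above 0.09 m) or (horizontal distance between roller_grooved and arbor below 0.11 m and z of roller_grooved in the frame of arbor above 0.09 m) or (horizontal distance between roller_flanged and arbor below 0.11 m and z of roller_flanged in the frame of arbor above 0.09 m))), for 0.2 s.
At the end, for the whole second after the job is handed in: counted from the handle: collar in the first nest, the rollers in the next three in the order they hung from the bar's free end, each standing on its rim on the seat rods (within 13 mm of the nest's centre, 6 mm of the seated height, 0.25 rad of the row), released and at rest (horizontal distance between collar and handle_end between 0.039 and 0.065 m and z of collar in the frame of handle_end between 0.045 and 0.0606 m and ((horizontal distance between roller_plain and handle_end between 0.095 and 0.121 m and z of roller_plain in the frame of handle_end below 0.064 m) or (horizontal distance between roller_grooved and handle_end between 0.095 and 0.121 m and z of roller_grooved in the frame of handle_end below 0.0684 m) or (horizontal distance between roller_flanged and handle_end between 0.095 and 0.121 m and z of roller_flanged in the frame of handle_end below 0.0727 m)) and ((horizontal distance between roller_plain and handle_end between 0.151 and 0.177 m and z of roller_plain in the frame of handle_end below 0.064 m) or (horizontal distance between roller_grooved and handle_end between 0.151 and 0.177 m and z of roller_grooved in the frame of handle_end below 0.0684 m) or (horizontal distance between roller_flanged and handle_end between 0.151 and 0.177 m and z of roller_flanged in the frame of handle_end below 0.0727 m)) and ((horizontal distance between roller_plain and handle_end between 0.207 and 0.233 m and z of roller_plain in the frame of handle_end below 0.064 m) or (horizontal distance between roller_grooved and handle_end between 0.207 and 0.233 m and z of roller_grooved in the frame of handle_end below 0.0684 m) or (horizontal distance between roller_flanged and handle_end between 0.207 and 0.233 m and z of roller_flanged in the frame of handle_end below 0.0727 m)) and y of collar in the frame of handle_end between -0.012 and 0.012 m and angle between the x axis of each of collar, roller_plain, roller_grooved, roller_flanged and the x axis of handle_end, either way round below 0.25 rad and linear speed of each of collar, roller_plain, roller_grooved, roller_flanged below 0.02 m/s and z of each of roller_plain, roller_grooved, roller_flanged in the frame of handle_end above 0.045 m and y of roller_plain in the frame of handle_end between -0.012 and 0.012 m and y of roller_grooved in the frame of handle_end between -0.012 and 0.012 m and y of roller_flanged in the frame of handle_end between -0.012 and 0.012 m); the robot touches nothing.
It fails at once if a part is dropped or laid on the bench or on a base plate (height (world z) of any of collar, roller_plain, roller_grooved, roller_flanged below 0.045 m).
It fails at once if a part is let fall more than about 25 mm ((linear speed of collar above 0.7 m/s and contact force between the fingers and collar below 0.05 N) or (linear speed of roller_plain above 0.7 m/s and contact force between the fingers and roller_plain below 0.05 N) or (linear speed of roller_grooved above 0.7 m/s and contact force between the fingers and roller_grooved below 0.05 N) or (linear speed of roller_flanged above 0.7 m/s and contact force between the fingers and roller_flanged below 0.05 N)).
It also fails if it takes over 115 s, if anything falls off the work surface, if the arm or the gripper's body presses on something with over 40 N, if the wrist force passes 120 N, or if a joint passes its speed limit or range.

## Robot

A 7-joint arm with a two-finger parallel gripper is mounted at the origin on the work surface. World frame = base frame: x ahead of the robot, y to its left, z up, the work surface at z = 0. Lengths are in m, angles in rad, forces in N, time in s.
With the tool pointing down it reaches from about 0.35 to 0.775 m from the base axis. Payload 3.1 kg.
Tool frame: the origin (TCP) lies midway between the tips of the shut fingers; the grasp point (between the pads) lies 19 mm behind it; z points along the fingers, y is the direction in which the jaws open and shut (so a half turn about z gives the same grasp; the last joint's range is limited). The gripper opens to 85 mm and grips with 20 to 120 N. Pads are 22 mm wide; open, the fingers measure 114 mm over their backs; the gripper's body (76 mm by 85 mm) begins 54 mm behind the grasp point. The pads swing forward as they close: fully open they stand 13 mm farther back than shut.
Start: joints at [1.184, 0.311, 0.014, 1.512, -0.004, 1.319, -0.027], TCP at [0.186, -0.518, 0.231] pointing down, gripper open.
Joint ranges: [-2.7, 2.7], [-0.3, 1.91], [-1.27, 1.3], [0.12, 2.57], [-1.44, 4.58], [0.2, 2.03], [-3.05, 3.05]. Speed limits (rad/s): [2.79, 2.79, 3.14, 3.14, 3.14, 3.14, 3.14].

## Interface

Orientations are given as a rotation vector (axis times angle).
In Python, from workcell import status, camera, workorder, regions_of, place_of gives the robot as it stands. The module is installed in compiled form; this text tells all that it offers.
- The arm moves only by the shell command python3 -m crank 'ROWS' [FORCE]. ROWS is a JSON object of lists of equal length, an entry for each row: "fingers": the opening, from 0 (shut) to 1 (fully open); "dp": the shift along the tool's x, y, z in cm, a list of three; "angular": the turn, a rotation vector about the tool's x, y, z in degrees, a list of three. A call has 1 to 10 rows; each row shifts and turns the commanded pose from where the row before left it, along the tool's axes as they then stand; what a row does not reach is not made up. A row lasts 1/12 s, in which the tool goes at most 41.7 mm and 7.16 degrees, less where a joint would pass 70% of its speed; a pose out of reach is approached as far as the arm can. A call is refused whole if a number of a shift passes 4.17 or a number of a turn 7.16, either way. A call with a gripper value outside its range is refused whole. The fingers move at their own pace and stop on an object; FORCE is the grip in N (left out, the last holds). Time passes only in rows, so rows that do not move let the fingers close. It gives the time, the measured TCP pose, the force and the opening at its end, in the units of the state.
- status.read_state(): the state, without advancing time (a new reading comes with each control period).
- camera(name): name is "side" or "top"; returns a dict with "frame" (400x640x3 uint8, red, green, blue), "K" (3x3 intrinsics, pixels), "pose" (4x4, takes a point from camera to world coordinates). Camera axes: x right, y down, z forward; pixel columns grow to the right and rows downward; lengths in m; the calibration is good to about 2 mm. A picture is of the moment at which its call begins. There is no depth.
- workorder.finish_job(): hands the job in, once; it reports no verdict.
Trained networks look in the newest picture that a camera, given by its name, has taken for a name from the list of things; names that differ only in an ending like _2 or _b are one class to them, and where a whole thing is asked for, a point or a joint stands for the part that bears it (a point fixed in the world has none). Each returns a list of dicts, best first, with "p" (0 to 1); they miss things now and then, are a little off and sometimes report something else, mostly with a low value. They report only what shows in the picture. A call takes as long as a camera call. They do not tell look-alikes from the thing itself.
- regions_of(camera, query): "region" (400x640 bool, what is visible of it) and "location" ([column, row] in pixels, amid what is visible of it).
- place_of(camera, query): "location" ([column, row] in pixels: a listed point, or the origin of a listed thing).
The state is a dict: "t": time; "joints": joint angles; "qd": joint speeds; "tau": joint torques, N m; "ee_pos": TCP position; "tcp_rot": TCP orientation; "contact_force": force on the tool from outside, world axes, zero at the start; "wrist_torque": the same for the moment, N m; "gripper_width": opening from 0.0 (shut) to 1.0 (fully open).
Only numpy, scipy, OpenCV 4.12 (cv2) and the standard library are available. Lean on these libraries where they do the work, as an engineer would, in place of code of your own. Each camera call takes 0.05 s, during which the arm holds its last target.

## Working session

There is one attempt and no reset: what is moved stays moved. The work goes in short steps, Python scripts to look and compute and a shell command to move; the robot and the scene stay as the last step left them, time stands still between calls to the robot, and variables do not carry over. Pictures are saved under pics/ and viewed, and the job is handed in when it is done.

```bash
mkdir -p pics; ls
python3 - <<'E'
from workcell import status, camera
import cv2
print(status.read_state())
for n in("side","top"):
    c=camera(n); cv2.imwrite(f"pics/{n}0.png",c["frame"][:,:,::-1]); print(n,c["K"].round(1).tolist(),c["pose"].round(4).tolist())
E
```

```text
pics
{'t': 0.0, 'joints': array([ 1.18429637,  0.31172503,  0.01396886,  1.51305516, -0.00439314,
        1.3191988 , -0.02722372]), 'qd': array([ 0.00256855,  0.0015514 ,  0.00017108,  0.00054888, -0.00039144,
       -0.00095811, -0.00144254]), 'tau': array([ 1.08117649e-05, -3.79910767e+01,  1.45911695e-01, -2.30589062e+01,
        1.21132768e-02,  1.36618334e-02,  7.37801628e-06]), 'ee_pos': array([ 0.18567852, -0.51693527,  0.23022214]), 'tcp_rot': array([-3.09273235e+00, -5.38655349e-01,  7.82388389e-04]), 'contact_force': array([-0.21835914, -1.35561229,  0.09849612]), 'wrist_torque': array([ 0.00724349, -0.03087725, -0.07509376]), 'gripper_width': 0.9987224232973511}
side [[420.5, 0.0, 325.8], [0.0, 420.5, 201.5], [0.0, 0.0, 1.0]] [[-0.819, -0.3114, 0.4819, 0.1457], [-0.5734, 0.4733, -0.6687, 0.5974], [-0.0199, -0.8241, -0.5662, 0.5394], [0.0, 0.0, 0.0, 1.0]]
top [[397.6, 0.0, 319.3], [0.0, 397.6, 195.1], [0.0, 0.0, 1.0]] [[-0.0206, -0.9976, 0.0664, 0.5055], [-0.9998, 0.0204, -0.0037, 0.0299], [0.0023, -0.0665, -0.9978, 0.9722], [0.0, 0.0, 0.0, 1.0]]
```

View pics/side0.png

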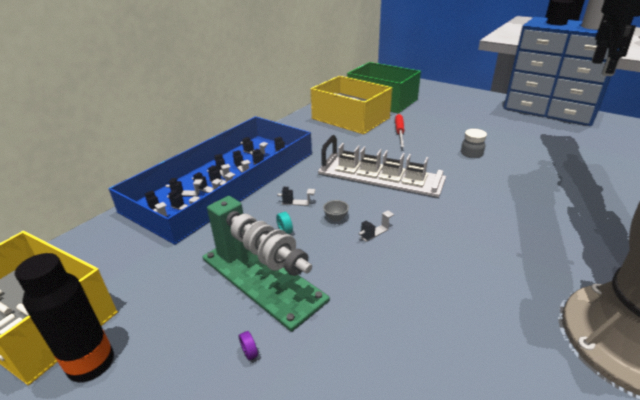

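View pics/top0.png

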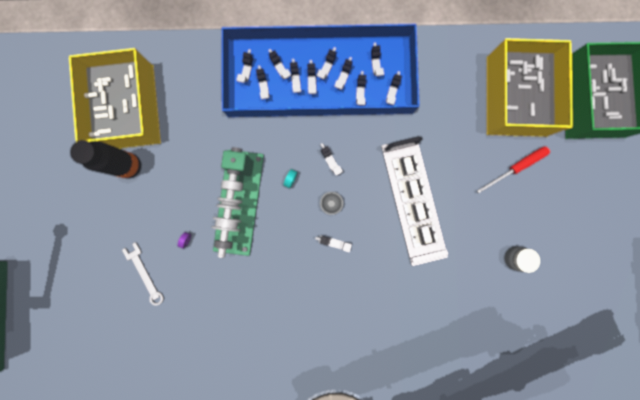

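The handle is at the far (blue-bin) end of the rack: (404,143) top, (330,150) side. The stand's free end with the black collar is at (221,248) top, (297,262) side. Next I'll triangulate.

```bash
cat > h.py <<'E'
import numpy as np, cv2
from workcell import status, camera, place_of, regions_of
def ray(c,px):
    d=np.linalg.inv(c["K"])@np.array([px[0],px[1],1.]); R=c["pose"][:3,:3]
    return c["pose"][:3,3], R@d/np.linalg.norm(d)
def tri(c1,p1,c2,p2):
    o1,d1=ray(c1,p1);o2,d2=ray(c2,p2)
    A=np.stack([d1,-d2],1); s=np.linalg.lstsq(A,o2-o1,rcond=None)[0]
    a=o1+s[0]*d1;b=o2+s[1]*d2
    return (a+b)/2, np.linalg.norm(a-b)
def atz(c,p,z):
    o,d=ray(c,p); return o+d*(z-o[2])/d[2]
def proj(c,P):
    P=np.asarray(P,float); T=np.linalg.inv(c["pose"]); q=T[:3,:3]@P+T[:3,3]; u=c["K"]@q; return u[:2]/u[2]
E
python3 - <<'E'
from h import *
S=camera("side");T=camera("top")
for n in ["arbor","collar","roller_plain","roller_grooved","roller_flanged","nest_a","nest_b","nest_c","nest_d","handle_end"]:
    a=place_of("side",n);b=place_of("top",n)
    print(n)
    for x in a[:4]: print("  S",np.round(x["location"],1),round(x["p"],2))
    for x in b[:4]: print("  T",np.round(x["location"],1),round(x["p"],2))
    for x in a[:2]:
        for y in b[:2]:
            p,e=tri(S,x["location"],T,y["location"]); print("   ",p.round(4),"gap",round(e,4))
for n,c,(x0,x1,y0,y1) in [("t_arb",T,(190,290,130,270)),("t_rack",T,(370,460,125,275)),("s_arb",S,(190,340,180,330)),("s_rack",S,(310,460,120,200))]:
    cv2.imwrite(f"pics/{n}.png",cv2.resize(c["frame"][y0:y1,x0:x1,::-1],None,fx=5,fy=4 if False else 5,interpolation=cv2.INTER_CUBIC)[:750,:750])
E
```

```text
arbor
  S [268.  281.7] 0.84
  T [239.3 206.4] 0.92
    [ 0.5466  0.2226 -0.001 ] gap 0.0005
collar
  S [297.3 264.9] 0.9
  S [248.6 344.7] 0.62
  T [225.1 242.9] 0.71
  T [185.  238.2] 0.58
    [0.4631 0.2357 0.0932] gap 0.0003
    [0.4533 0.2895 0.1448] gap 0.0572
    [ 0.4824  0.2946 -0.0473] gap 0.0735
    [0.472  0.3486 0.0173] gap 0.0011
roller_plain
  S [241.5 226.8] 0.78
  S [283.  223.3] 0.58
  T [293.4 178.8] 0.71
  T [231.3 187.6] 0.44
    [0.643  0.1209 0.0169] gap 0.0931
    [0.587  0.222  0.1046] gap 0.0093
    [0.6136 0.091  0.0173] gap 0.0099
    [0.5583 0.1989 0.1153] gap 0.0588
roller_grooved
  S [260.  237.1] 0.56
  S [330.2 163.3] 0.18
  T [225.9 201. ] 0.57
    [0.5513 0.2283 0.1037] gap 0.0082
    [0.503  0.1728 0.2399] gap 0.1011
roller_flanged
  S [277.4 250.4] 0.95
  S [295.8 263.7] 0.68
  T [226.5 224.7] 0.66
    [0.504  0.2318 0.0999] gap 0.0031
    [0.4914 0.2279 0.0766] gap 0.0278
nest_a
  S [369.2 172.1] 0.96
  S [392.7 174.4] 0.79
  S [350.4 167.9] 0.76
  S [413.9 179.1] 0.63
  T [415.7 213.7] 0.81
  T [410.9 189.2] 0.8
  T [424.5 232.3] 0.61
    [ 0.54
[... 544 characters left out ...]
50.4 167.9] 0.76
  S [413.9 179.1] 0.63
  T [415.7 213.7] 0.81
  T [410.9 189.2] 0.8
  T [424.5 232.3] 0.61
    [ 0.5435 -0.1848  0.0286] gap 0.0582
    [ 0.5808 -0.1962  0.0076] gap 0.0033
    [ 0.5207 -0.2036  0.0169] gap 0.0028
    [ 0.5555 -0.2105  0.0029] gap 0.0544
nest_d
  S [369.2 172.1] 0.96
  S [392.7 174.4] 0.79
  S [350.4 167.9] 0.76
  S [413.9 179.1] 0.63
  T [415.7 213.7] 0.81
  T [410.9 189.2] 0.8
  T [424.5 232.3] 0.61
    [ 0.5435 -0.1848  0.0286] gap 0.0582
    [ 0.5808 -0.1962  0.0076] gap 0.0033
    [ 0.5207 -0.2036  0.0169] gap 0.0028
    [ 0.5555 -0.2105  0.0029] gap 0.0544
handle_end
  S [332.7 163. ] 0.76
  T [399.8 145.9] 0.55
    [ 0.6822 -0.1747  0.0126] gap 0.0078
```

View pics/t_arb.png

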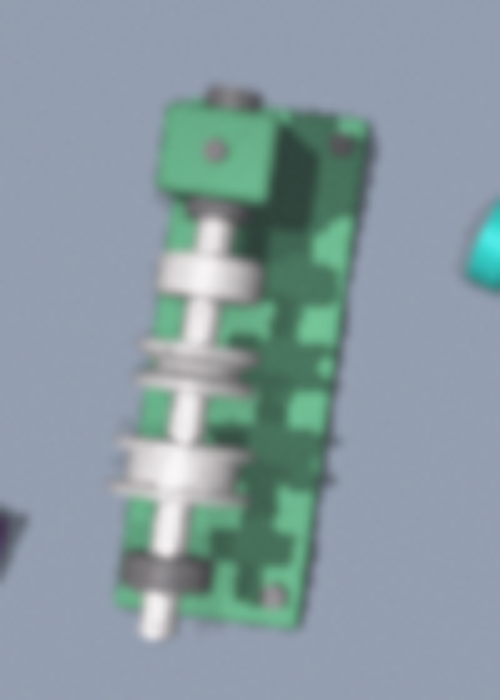

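View pics/t_rack.png

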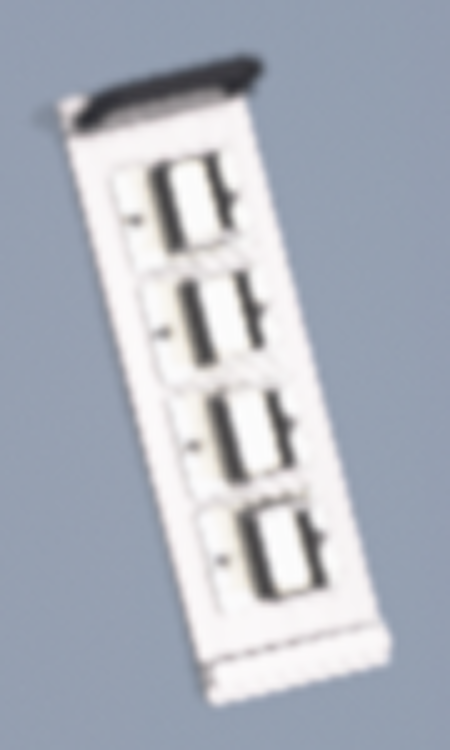

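View pics/s_arb.png

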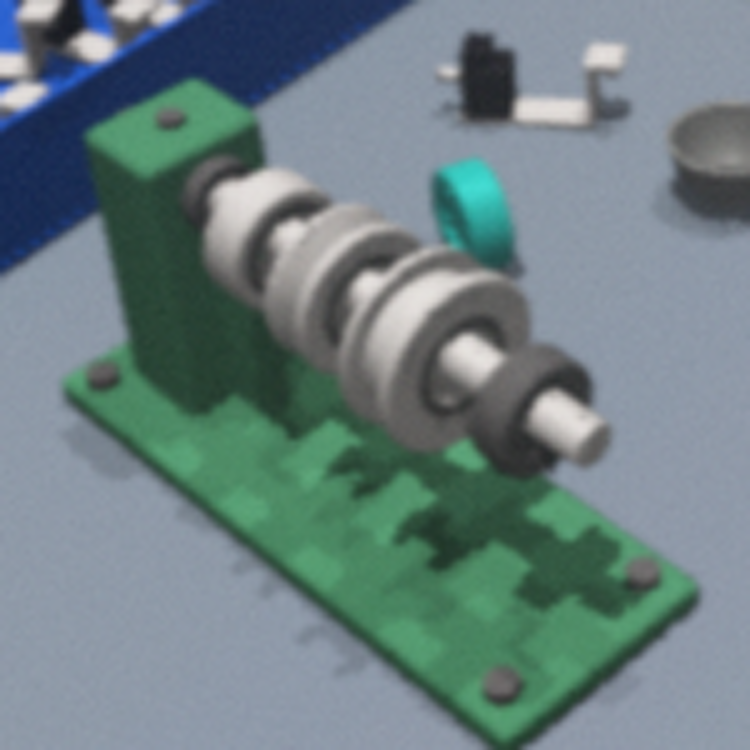

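View pics/s_rack.png

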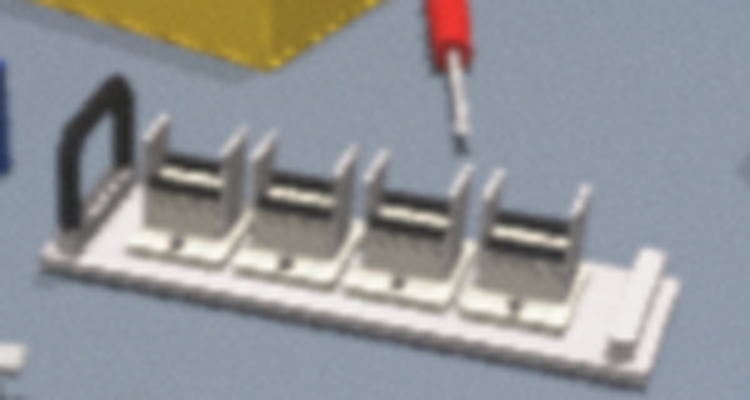

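Order from the free end: collar, flanged, grooved, plain. That means d = collar, c = flanged, b = grooved, a = plain. I'll fit the stand and rack poses from image features in both views.

```bash
cat > fit.py <<'E'
from h import *
from scipy.optimize import least_squares
S=camera("side");T=camera("top")
def t(o,p): return np.array([o[0]+p[0]/5-0.4,o[1]+p[1]/5-0.4])
ta=lambda p:t((190,130),p); tr=lambda p:t((370,125),p); sa=lambda p:t((190,180),p); sr=lambda p:t((310,120),p)
def W(q,x,y,z): c,s=np.cos(q[2]),np.sin(q[2]); return [q[0]+c*x-s*y,q[1]+s*x+c*y,z]
def arb(q):
    r=[]; xf,xb,c0,c1=q[3:7]
    A=lambda cam,px,x,y,z: r.extend(proj(cam,W(q,x,y,z))-px)
    A(S,sa((590,440)),-.105,0,.105)
    A(T,ta((153,628)),-.105,0,.109)
    A(S,sa((65,385)),xb,.045,.012);A(S,sa((505,745)),xf,.045,.012);A(S,sa((697,595)),xf,-.045,.012)
    A(T,ta((372,122)),xb,-.045,.012);A(T,ta((300,628)),xf,-.045,.012);A(T,ta((118,608)),xf,.045,.012)
    A(S,sa((85,130)),c0 if 0 else c1,.025,.125);A(S,sa((148,180)),c0,.025,.125);A(S,sa((265,128)),c0,-.025,.125);A(S,sa((200,80)),c1,-.025,.125)
    A(T,ta((166,103)),c1,.025,.125);A(T,ta((287,114)),c1,-.025,.125);A(T,ta((272,201)),c0,-.025,.125);A(T,ta((157,192)),c0,.025,.125)
    return np.array(r)
R=least_squares(arb,[.546,.222,.15,-.11,.13,.08,.12],loss='soft_l1')
print("arbor",R.x.round(4)); print(arb(R.x).reshape(-1,2).round(1).tolist())
# rack: q = nest_d centre, yaw of row (towards handle)
pl={0:[((150,135),(165,117)),((232,148),(243,128))],1:[((258,155),(271,135)),((343,168),(352,148))],2:[((367,172),(382,153)),((459,187),(468,167))],3:[((483,192),(498,172)),((579,208),(590,186))]}
gap=[(190,202),(217,316),(248,430),(280,548)]
def rack(q):
    r=[]
    for i in range(4):
        for (n,f),sx in zip(pl[i],(1,-1)):
            m=(np.array(n)+f)/2
            r.extend(proj(S,W(q,-.056*i+sx*(.019+.0015),0,.070))-sr(m))
        r.extend(proj(T,W(q,-.056*i,0,.046))-tr(gap[i]))
    return np.array(r)
R2=least_squares(rack,[.63,-.19,.2],loss='soft_l1')
print("rack",R2.x.round(4)); print(rack(R2.x).reshape(-1,2).round(1).tolist())
for i in range(5): print("dcba"[i] if i<4 else "h",np.round(W(R2.x,-.056*i if i<4 else .052,0,.0),4))
for n,px,z in [("col",(168,572),.103),("flg",(182,468),.1),("grv",(199,366),.1),("pln",(209,276),.1)]:
    pass
np.save("fit.npy",np.r_[R.x[:3],R2.x])
E
python3 fit.py
```

```text
arbor [ 0.5418  0.226  -0.1528 -0.1082  0.1381  0.0808  0.1196]
[[-0.0, 0.4], [0.3, -0.2], [-0.0, -0.9], [0.2, -0.4], [1.7, -2.6], [-0.7, 0.4], [-0.8, 0.3], [-1.6, -0.7], [-0.3, 0.2], [0.0, -0.9], [0.6, -3.0], [0.6, -1.6], [-0.2, -0.4], [-1.4, 0.4], [-1.0, 0.8], [-1.1, -0.5]]
rack [ 0.6349 -0.1821  0.2179]
[[-0.3, 0.1], [-0.5, 0.4], [-0.1, -0.6], [0.0, -0.0], [-0.1, 0.1], [0.5, -0.3], [0.6, 0.3], [-0.1, 0.2], [0.3, 0.2], [0.8, 0.3], [-0.3, 0.3], [0.0, 0.1]]
d [ 0.6349 -0.1821  0.    ]
c [ 0.5802 -0.1942  0.    ]
b [ 0.5255 -0.2063  0.    ]
a [ 0.4709 -0.2184  0.    ]
h [ 0.6857 -0.1709  0.    ]
```

```bash
cat > ov.py <<'E'
from h import *
S=camera("side");T=camera("top")
q=np.load("fit.npy")
def W(q,x,y,z): c,s=np.cos(q[2]),np.sin(q[2]); return [q[0]+c*x-s*y,q[1]+s*x+c*y,z]
def draw(c,x0,y0,w,h,name,k=6):
    im=cv2.resize(c["frame"][y0:y0+h,x0:x0+w,::-1],None,fx=k,fy=k,interpolation=cv2.INTER_CUBIC)
    P=lambda p:tuple(int(v) for v in ((proj(c,p)-[x0,y0]+.5)*k))
    L=lambda a,b,col:cv2.line(im,P(a),P(b),col,1,cv2.LINE_AA)
    A=q[:3]
    for y in(-.008,0,.008): L(W(A,-.105,y,.105),W(A,.077,y,.105),(0,0,255))
    b=[(-.1082,.045),(-.1082,-.045),(.1381,-.045),(.1381,.045)]
    for i in range(4): L(W(A,*b[i],.012),W(A,*b[(i+1)%4],.012),(255,0,0))
    b=[(.08,.025),(.08,-.025),(.12,-.025),(.12,.025)]
    for i in range(4): L(W(A,*b[i],.125),W(A,*b[(i+1)%4],.125),(255,0,255))
    Rk=q[3:]
    for i in range(4):
        for y in(-.012,.012): L(W(Rk,-.056*i-.019,y,.05),W(Rk,-.056*i+.019,y,.05),(0,0,255))
        for sx in(-.0205,.0205): L(W(Rk,-.056*i+sx,-.015,.07),W(Rk,-.056*i+sx,.015,.07),(255,0,0))
    L(W(Rk,.052,-.042,.08),W(Rk,.052,.042,.08),(0,255,0))
    cv2.imwrite(f"pics/{name}.png",im)
draw(T,205,140,70,125,"ov_ta",4.8) if 0 else draw(T,195,140,100,125,"ov_ta",4.8)
draw(S,195,185,140,140,"ov_sa",4.2)
draw(T,370,125,90,145,"ov_tr",4.1); draw(S,310,120,140,75,"ov_sr",5.7)
E
python3 ov.py
```

```text
(no output)
```

View pics/ov_ta.png

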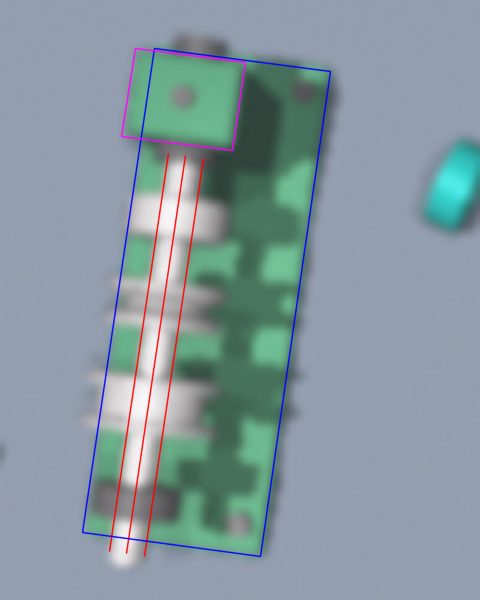

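View pics/ov_sa.png

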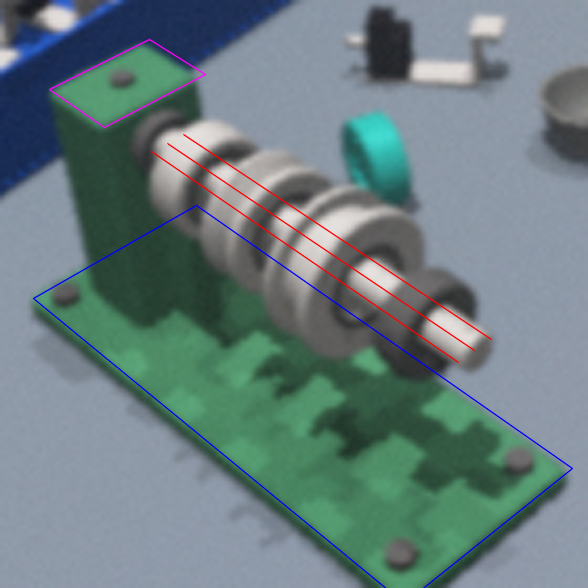

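View pics/ov_tr.png

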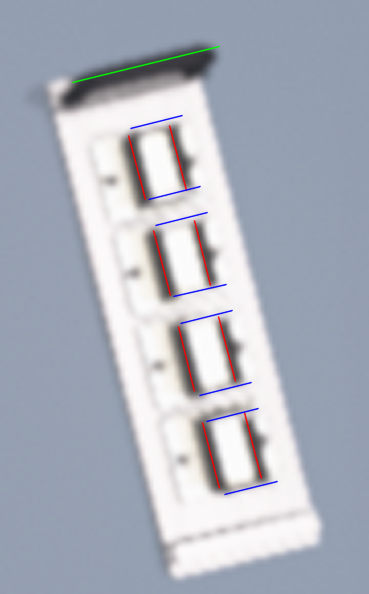

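View pics/ov_sr.png

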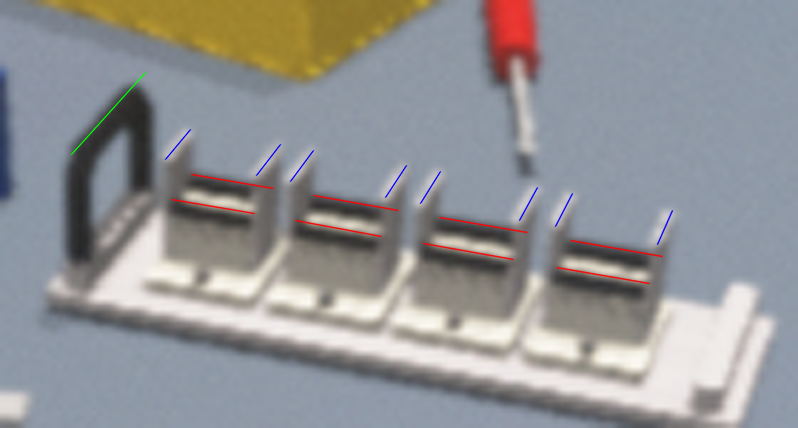

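Run:
```python
from h import *
T=camera("top");S=camera("side")
im=T["frame"].astype(int)
for r in [173,174,175,191,192,193,194,212,213,214,215,216,234,235,236,237,238,252,253,254]:
    m=im[r,205:250]; s=m.min(1)  # grey: min channel high
    b=np.clip(s-150,0,None).astype(float); 
    x=np.arange(205,250); print(r, round((b*x).sum()/b.sum(),2), [int(v) for v in s[8:34]])
```

```text
173 231.94 [148, 147, 148, 147, 147, 147, 147, 147, 147, 145, 132, 113, 102, 97, 93, 98, 118, 145, 160, 167, 158, 138, 115, 97, 84, 72]
174 231.9 [147, 147, 147, 147, 147, 148, 147, 148, 147, 144, 131, 113, 104, 102, 100, 107, 138, 177, 198, 205, 195, 169, 137, 108, 80, 65]
175 231.99 [148, 147, 148, 147, 147, 147, 147, 148, 146, 141, 127, 111, 105, 106, 106, 117, 153, 197, 221, 226, 218, 191, 157, 118, 80, 60]
191 229.65 [148, 147, 147, 147, 147, 148, 146, 137, 120, 109, 106, 106, 107, 126, 171, 210, 224, 225, 215, 186, 151, 119, 104, 101, 103, 102]
192 229.61 [148, 148, 147, 147, 148, 148, 145, 135, 118, 109, 108, 107, 109, 133, 179, 217, 226, 227, 218, 189, 154, 117, 101, 100, 100, 100]
193 229.48 [148, 147, 147, 147, 147, 147, 145, 133, 116, 108, 107, 108, 112, 140, 189, 222, 231, 230, 219, 188, 150, 115, 103, 102, 102, 103]
194 229.37 [148, 148, 147, 148, 148, 147, 143, 132, 115, 108, 108, 107, 113, 147, 197, 225, 234, 231, 216, 183, 144, 114, 104, 101, 102, 103]
212 226.74 [147, 146, 146, 144, 133, 116, 106, 104, 105, 108, 132, 178, 221, 236, 239, 229, 198, 160, 122, 105, 101, 
[... 936 characters left out ...]
, 70, 73, 74, 72]
237 223.0 [141, 125, 104, 94, 94, 95, 114, 161, 214, 235, 240, 231, 205, 169, 132, 104, 95, 91, 83, 69, 63, 63, 64, 66, 70, 70]
238 222.82 [138, 120, 100, 92, 92, 94, 117, 167, 219, 236, 240, 228, 196, 161, 125, 100, 94, 89, 81, 69, 61, 62, 63, 66, 69, 71]
252 220.68 [143, 138, 133, 131, 141, 176, 220, 236, 238, 225, 192, 156, 126, 110, 109, 106, 103, 101, 100, 101, 102, 104, 108, 109, 109, 107]
253 220.41 [147, 146, 144, 144, 156, 188, 223, 235, 234, 220, 183, 151, 126, 122, 123, 122, 116, 109, 107, 106, 105, 106, 110, 110, 110, 109]
254 220.17 [147, 148, 147, 149, 165, 197, 225, 232, 227, 210, 177, 147, 131, 136, 141, 137, 130, 123, 123, 121, 119, 120, 123, 125, 122, 118]
```

Run:
```python
from h import *
T=camera("top");S=camera("side")
pts=np.array([atz(T,p,.105) for p in [(232.9,175),(230.2,193),(227.2,213),(223.9,236),(221.7,253)]])
k=np.polyfit(pts[:,0],pts[:,1],1); yaw=np.arctan(k[0]); print(pts.round(4).tolist(),"yaw",yaw, "resid mm",((np.polyval(k,pts[:,0])-pts[:,1])*1e3).round(2))
end=atz(T,(220.6,256.3),.105); print("end",end)
u=np.array([np.cos(yaw),np.sin(yaw),0]); v=np.array([-u[1],u[0],0])
x0=.44; E0=np.array([x0,np.polyval(k,x0),.105])
# side view check: tip centre & axis
print("side tip @z.105",atz(S,(190+118-.4,180+88-.4),.105))
g=cv2.cvtColor(T["frame"],cv2.COLOR_RGB2GRAY).astype(np.float32)
for off in(-.016,.016):
  print("off",off)
  ss=np.arange(0,.19,.001); L=[]
  for s in ss:
    p=proj(T,E0+u*s+v*off+np.array([0,0,.012-.003])); L.append(cv2.getRectSubPix(g,(1,1),tuple(map(float,p)))[0,0])
  print([int(x) for x in L])
np.save("bar.npy",np.r_[k,yaw])
```

```text
[[0.6111, 0.215, 0.105], [0.5717, 0.2212, 0.105], [0.5282, 0.228, 0.105], [0.4784, 0.2354, 0.105], [0.4419, 0.2403, 0.105]] yaw -0.1488825114938947 resid mm [ 0.2  -0.02 -0.27 -0.23  0.32]
end [0.43488879 0.24270378 0.105     ]
side tip @z.105 [0.43843909 0.24138046 0.105     ]
off -0.016
[153, 152, 150, 147, 144, 141, 141, 142, 143, 145, 143, 142, 136, 129, 120, 110, 102, 95, 90, 88, 87, 87, 87, 87, 87, 85, 83, 82, 81, 85, 92, 100, 109, 117, 121, 124, 124, 124, 124, 125, 127, 130, 133, 136, 139, 142, 145, 145, 146, 146, 147, 151, 156, 161, 166, 168, 168, 167, 167, 168, 171, 174, 176, 178, 178, 179, 180, 180, 181, 182, 182, 181, 181, 180, 177, 169, 160, 143, 126, 110, 94, 86, 80, 79, 81, 85, 92, 101, 112, 123, 131, 140, 142, 145, 145, 145, 145, 145, 146, 148, 150, 153, 155, 152, 149, 142, 134, 129, 124, 124, 127, 130, 133, 137, 142, 148, 153, 158, 155, 152, 142, 129, 118, 108, 102, 105, 109, 118, 128, 134, 141, 144, 146, 147, 147, 145, 143, 139, 134, 129, 131, 133, 142, 151, 159, 166, 170, 171, 172, 172, 173, 172, 172, 173, 173, 170, 166, 157, 144, 130, 112, 95, 83, 72, 69, 67, 66, 6
[... 355 characters left out ...]
, 152, 160, 167, 175, 183, 186, 185, 185, 186, 188, 194, 199, 202, 204, 205, 205, 205, 205, 205, 204, 204, 204, 203, 202, 199, 192, 183, 169, 155, 146, 139, 137, 137, 138, 141, 143, 144, 146, 147, 148, 147, 147, 147, 148, 149, 150, 152, 154, 158, 165, 173, 178, 184, 180, 175, 165, 153, 145, 140, 138, 141, 143, 147, 151, 158, 165, 173, 181, 183, 181, 175, 165, 157, 152, 148, 149, 150, 151, 152, 152, 152, 152, 152, 152, 151, 150, 148, 145, 144, 142, 148, 154, 164, 176, 186, 193, 198, 199, 201, 201, 201, 200, 199, 198, 198, 196, 193, 188, 180, 172, 165, 157, 154, 150, 149, 149, 149, 149, 149, 149, 149, 148, 148, 147, 145, 143, 141, 138, 134, 129, 121, 113, 106, 99, 102, 107, 116, 128, 137, 143]
```

```bash
cat > go.py <<'E'
import sys
from h import *
from scipy.spatial.transform import Rotation as Ro
k0,k1,yb=np.load("bar.npy"); q=np.load("fit.npy"); yr=q[5]
def barpt(s,z): u=np.array([np.cos(yb),np.sin(yb)]); p=np.array([.44,k0*.44+k1])+u*s; return np.array([p[0],p[1],z])
def nest(i,z): return np.array([q[3]-.056*i*np.cos(yr),q[4]-.056*i*np.sin(yr),z])
def delta(P,yaw,s=None):
    s=s or status.read_state(); R=Ro.from_rotvec(s["tcp_rot"]).as_matrix()
    Rt=np.array([[np.cos(yaw),np.sin(yaw),0],[np.sin(yaw),-np.cos(yaw),0],[0,0,-1]])
    rv=Ro.from_matrix(R.T@Rt).as_rotvec(degrees=True)
    d=P-s["ee_pos"]
    print("t",round(s["t"],2),"tcp",s["ee_pos"].round(4),"F",s["contact_force"].round(1),"w",round(s["gripper_width"],3),"target",P.round(4))
    print("  now-frame cm",(R.T@d*100).round(2),"| target-frame cm",(Rt.T@d*100).round(2),"| turn deg",rv.round(2))
if __name__=="__main__":
    a=sys.argv; P=barpt(float(a[2]),float(a[3])) if a[1]=="bar" else nest(float(a[2]),float(a[3]))
    delta(P,yb if a[1]=="bar" else yr)
E
python3 -m crank '{"fingers":[1,1,1,1],"dp":[[0,0,0],[0,0,0],[0,0,0],[0,0,0]],"angular":[[0,0,7.05],[0,0,7.05],[0,0,7.05],[0,0,7.05]]}' 40
python3 go.py bar 0.0228 0.2
```

```text
t: 1.93
ee_pos: [0.1859, -0.5176, 0.2313]
tcp_rot: [3.132, -0.241, 0.0]
contact_force: [-0.0, -0.5, -0.6]
gripper_width: 1.001
t 1.93 tcp [ 0.1859 -0.5176  0.2313] F [-0.  -0.5 -0.6] w 1.001 target [0.4625 0.2375 0.2   ]
  now-frame cm [ 15.8  -78.86   3.13] | target-frame cm [ 16.15 -78.78   3.13] | turn deg [ 0.   -0.   -0.26]
```

```bash
python3 -m crank '{"fingers":[1,1,1,1,1,1,1,1,1,1],"dp":[[2.4,-3.3,0],[2.4,-3.3,0],[2.4,-3.3,0],[2.4,-3.3,0],[2.4,-3.3,0],[2.4,-3.3,0],[2.4,-3.3,0],[2.4,-3.3,0],[2.4,-3.3,0],[2.4,-3.3,0]],"angular":[[0,0,0],[0,0,0],[0,0,0],[0,0,0],[0,0,0],[0,0,0],[0,0,0],[0,0,0],[0,0,0],[0,0,0]]}'
python3 go.py bar 0.0228 0.2
```

```text
t: 2.77
ee_pos: [0.4729, -0.2249, 0.2316]
tcp_rot: [3.133, -0.231, 0.001]
contact_force: [0.6, -0.2, -1.4]
gripper_width: 1.004
t 2.77 tcp [ 0.4729 -0.2249  0.2316] F [ 0.6 -0.2 -1.4] w 1.004 target [0.4625 0.2375 0.2   ]
  now-frame cm [ -7.82 -45.59   3.14] | target-frame cm [ -7.88 -45.58   3.16] | turn deg [ 0.02 -0.04  0.08]
```

```bash
python3 -m crank '{"fingers":[1,1,1,1,1,1,1,1,1,1],"dp":[[-0.8,-4,0],[-0.8,-4,0],[-0.8,-4,0],[-0.8,-4,0],[-0.8,-4,0],[-0.8,-4,0],[-0.8,-4,0],[-0.8,-4,0],[-0.8,-4,0],[-0.7,-3.9,0]],"angular":[[0,0,0],[0,0,0],[0,0,0],[0,0,0],[0,0,0],[0,0,0],[0,0,0],[0,0,0],[0,0,0],[0,0,0]]}'
python3 go.py bar 0.0228 0.2
```

```text
t: 3.6
ee_pos: [0.4517, 0.1819, 0.2317]
tcp_rot: [-3.133, 0.231, -0.001]
contact_force: [1.2, -0.0, 0.4]
gripper_width: 0.994
t 3.6 tcp [0.4517 0.1819 0.2317] F [ 1.2 -0.   0.4] w 0.994 target [0.4625 0.2375 0.2   ]
  now-frame cm [ 0.26 -5.66  3.17] | target-frame cm [ 0.25 -5.66  3.17] | turn deg [-0.01 -0.05  0.1 ]
```

```bash
python3 -m crank '{"fingers":[1,1,1,1,1],"dp":[[0.1,-2.8,2],[0.1,-2.8,2],[0,0,2],[0,0,0],[0,0,0]],"angular":[[0,0,0],[0,0,0],[0,0,0],[0,0,0],[0,0,0]]}'
python3 go.py bar 0.0228 0.079
cat > look.py <<'E'
from h import *; import sys
n=sys.argv[1]
T=camera("top");S=camera("side")
b=[int(v) for v in sys.argv[2].split(",")] # top x0,y0,w,h
d=[int(v) for v in sys.argv[3].split(",")]
A=cv2.resize(T["frame"][b[1]:b[1]+b[3],b[0]:b[0]+b[2],::-1],(400,500),interpolation=cv2.INTER_CUBIC)
B=cv2.resize(S["frame"][d[1]:d[1]+d[3],d[0]:d[0]+d[2],::-1],(400,500),interpolation=cv2.INTER_CUBIC)
cv2.imwrite(f"pics/{n}.png",np.hstack([A,B]))
E
python3 look.py a1 180,160,96,120 210,180,128,160
```

```text
t: 4.02
ee_pos: [0.4617, 0.2339, 0.1704]
tcp_rot: [3.131, -0.231, -0.004]
contact_force: [0.2, -0.5, -0.9]
gripper_width: 1.003
t 4.02 tcp [0.4617 0.2339 0.1704] F [ 0.2 -0.5 -0.9] w 1.003 target [0.4625 0.2375 0.079 ]
  now-frame cm [ 0.05 -0.39  9.13] | target-frame cm [ 0.03 -0.37  9.14] | turn deg [0.14 0.14 0.08]
```

View pics/a1.png

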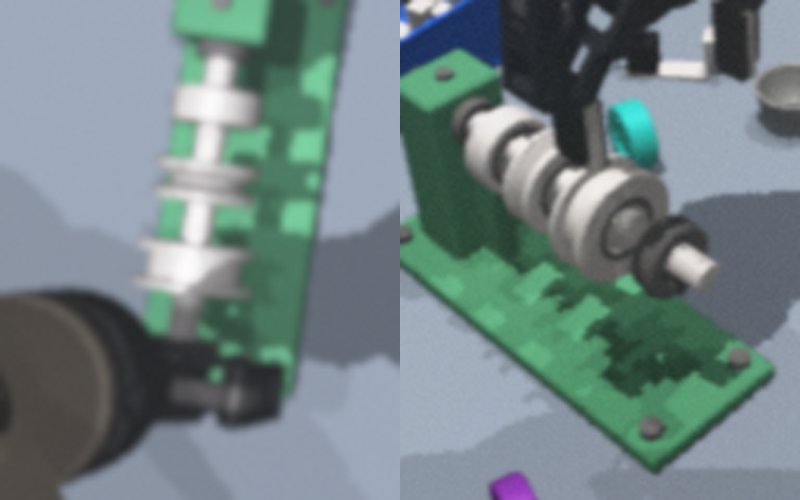

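The gripper stands over the bar with the jaws across it: the fingers are at (580,130) and (735,40) in the crop, with the collar below. Lowering.

```bash
python3 -m crank '{"fingers":[1,1,1,1,1,1,1,1],"dp":[[0,-0.37,0],[0,0,0],[0,0,1.5],[0,0,1.5],[0,0,1.5],[0,0,1.5],[0,0,1.5],[0,0,1.6]],"angular":[[0,0,0],[0,0,0],[0,0,0],[0,0,0],[0,0,0],[0,0,0],[0,0,0],[0,0,0]]}'
python3 -m crank '{"fingers":[1,1],"dp":[[0,0,0],[0,0,0]],"angular":[[0,0,0],[0,0,0]]}'
python3 go.py bar 0.0228 0.079
python3 look.py a2 180,160,96,120 210,180,128,160
```

```text
t: 4.78
ee_pos: [0.464, 0.2386, 0.0808]
tcp_rot: [-3.132, 0.233, -0.004]
contact_force: [-0.9, -0.6, -1.3]
gripper_width: 1.004
t: 4.95
ee_pos: [0.4629, 0.2381, 0.0805]
tcp_rot: [3.133, -0.232, -0.001]
contact_force: [0.6, 0.5, 0.6]
gripper_width: 1.002
t 4.95 tcp [0.4629 0.2381 0.0805] F [0.6 0.5 0.6] w 1.002 target [0.4625 0.2375 0.079 ]
  now-frame cm [-0.03  0.07  0.15] | target-frame cm [-0.03  0.07  0.15] | turn deg [0.03 0.03 0.05]
```

View pics/a2.png

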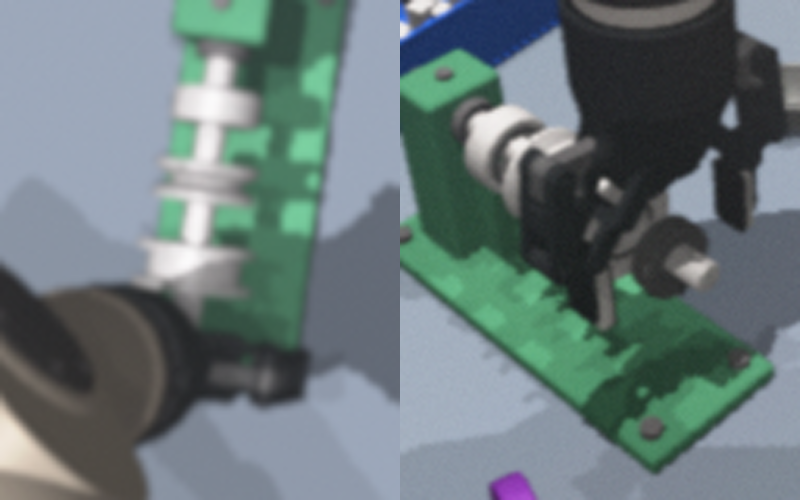

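The midpoint of the two fingers is about (670,245), right on the collar. Closing.

```bash
python3 -m crank '{"fingers":[0.6,0.5,0.4,0.3,0.2,0.2,0.2,0.2],"dp":[[0,0,0],[0,0,0],[0,0,0],[0,0,0],[0,0,0],[0,0,0],[0,0,0],[0,0,0]],"angular":[[0,0,0],[0,0,0],[0,0,0],[0,0,0],[0,0,0],[0,0,0],[0,0,0],[0,0,0]]}' 40
python3 go.py bar 0.0228 0.079
python3 look.py a3 180,160,96,120 210,180,128,160
```

```text
t: 5.72
ee_pos: [0.4633, 0.2386, 0.0809]
tcp_rot: [-3.133, 0.231, -0.001]
contact_force: [-1.2, -0.5, 5.0]
gripper_width: 0.452
t 5.72 tcp [0.4633 0.2386 0.0809] F [-1.2 -0.5  5. ] w 0.452 target [0.4625 0.2375 0.079 ]
  now-frame cm [-0.05  0.12  0.19] | target-frame cm [-0.05  0.12  0.19] | turn deg [-0.01 -0.05  0.09]
```

View pics/a3.png

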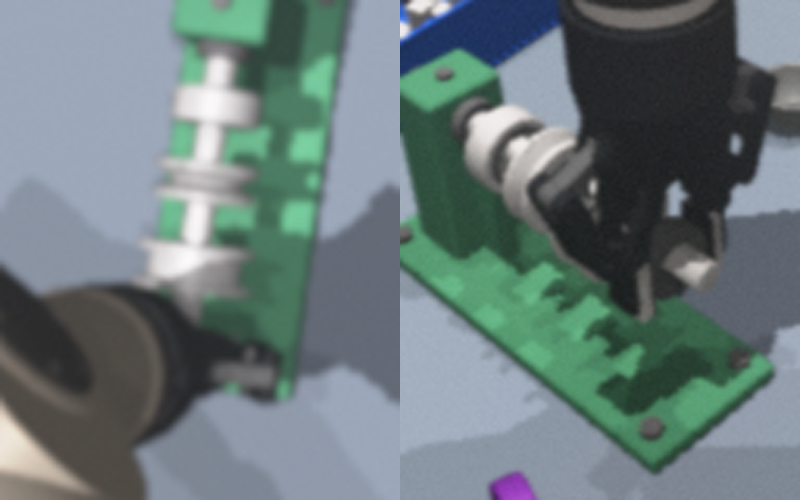

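```bash
python3 -m crank '{"fingers":[0.2,0.2,0.2,0.2],"dp":[[0,0,-0.15],[0,0,-0.15],[0,0,0],[0,0,0]],"angular":[[0,0,0],[0,0,0],[0,0,0],[0,0,0]]}' 40
python3 -m crank '{"fingers":[0.2,0.2,0.2,0.2],"dp":[[-0.5,0,0],[-0.5,0,0],[0,0,0],[0,0,0]],"angular":[[0,0,0],[0,0,0],[0,0,0],[0,0,0]]}' 40
```

```text
t: 6.15
ee_pos: [0.4627, 0.2385, 0.0829]
tcp_rot: [3.133, -0.231, -0.001]
contact_force: [-0.9, -0.4, -1.5]
gripper_width: 0.452
t: 6.48
ee_pos: [0.4523, 0.2403, 0.0832]
tcp_rot: [3.133, -0.229, -0.001]
contact_force: [0.3, -0.0, -0.9]
gripper_width: 0.454
```

Free: only the collar's weight shows on the wrist. Sliding off.

```bash
python3 -m crank '{"fingers":[0.2,0.2,0.2,0.2,0.2,0.2,0.2,0.2,0.2,0.2],"dp":[[-0.6,0,0],[-0.6,0,0],[-0.6,0,0],[-0.6,0,0],[-0.6,0,0],[-0.6,0,0],[-0.6,0,0],[-0.6,0,0],[-0.6,0,0],[0,0,0]],"angular":[[0,0,0],[0,0,0],[0,0,0],[0,0,0],[0,0,0],[0,0,0],[0,0,0],[0,0,0],[0,0,0],[0,0,0]]}' 40
python3 look.py a4 180,160,96,120 210,180,128,160
```

```text
t: 7.32
ee_pos: [0.3979, 0.2484, 0.0832]
tcp_rot: [3.133, -0.228, -0.002]
contact_force: [-0.4, 0.3, -1.1]
gripper_width: 0.454
```

View pics/a4.png

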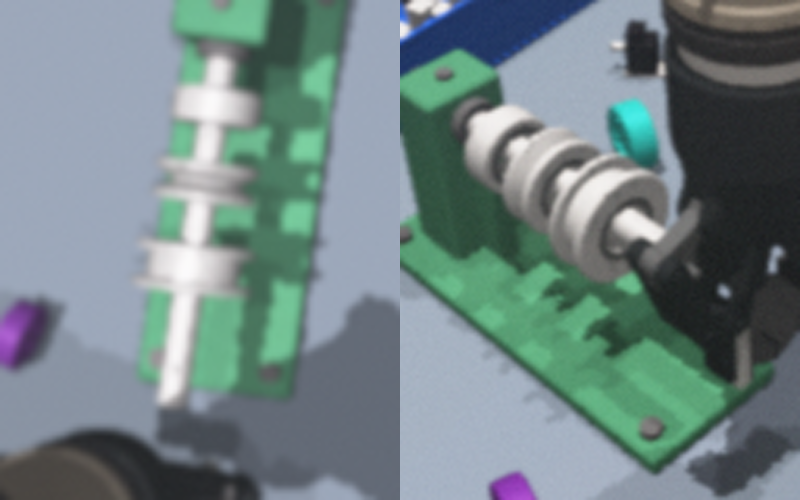

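The bar's free end is clear and the collar is in the jaws. Raise, turn and carry to nest d.

```bash
python3 -m crank '{"fingers":[0.2,0.2,0.2,0.2,0.2,0.2,0.2,0.2],"dp":[[0,0,-2],[0,0,-3],[0,0,-3],[0,0,-3],[0,0,-1],[0,0,0],[0,0,0],[0,0,0]],"angular":[[0,0,0],[0,0,0],[0,0,0],[0,0,-5.3],[0,0,-5.3],[0,0,-5.3],[0,0,-5.2],[0,0,0]]}' 40
python3 go.py nest 0 0.2
```

```text
t: 8.08
ee_pos: [0.4003, 0.2479, 0.2037]
tcp_rot: [-3.122, -0.347, -0.002]
contact_force: [-1.0, -1.1, -0.7]
gripper_width: 0.452
t 8.08 tcp [0.4003 0.2479 0.2037] F [-1.  -1.1 -0.7] w 0.452 target [ 0.6349 -0.1821  0.2   ]
  now-frame cm [13.44 47.11  0.37] | target-frame cm [13.61 47.06  0.37] | turn deg [-0.01 -0.06  0.21]
```

```bash
python3 -m crank '{"fingers":[0.2,0.2,0.2,0.2,0.2,0.2,0.2,0.2,0.2,0.2],"dp":[[0.6,1.8,0],[1,3.6,0],[1,3.6,0],[1,3.6,0],[1,3.6,0],[1,3.6,0],[1,3.6,0],[1,3.6,0],[1,3.6,0],[1,3.6,0]],"angular":[[0,0,0],[0,0,0],[0,0,0],[0,0,0],[0,0,0],[0,0,0],[0,0,0],[0,0,0],[0,0,0],[0,0,0]]}' 40
python3 -m crank '{"fingers":[0.2,0.2,0.2,0.2,0.2,0.2],"dp":[[1,3.6,0],[1,3.6,0],[1,3.6,0],[0.5,1.2,0],[0,0,0],[0,0,0]],"angular":[[0,0,0],[0,0,0],[0,0,0],[0,0,0],[0,0,0],[0,0,0]]}' 40
python3 go.py nest 0 0.2
```

```text
t: 8.92
ee_pos: [0.5688, -0.0668, 0.2029]
tcp_rot: [3.123, 0.341, -0.001]
contact_force: [0.2, 0.2, -0.4]
gripper_width: 0.45
t: 9.42
ee_pos: [0.6285, -0.1751, 0.202]
tcp_rot: [-3.122, -0.34, 0.003]
contact_force: [-0.4, 0.6, -0.3]
gripper_width: 0.455
t 9.42 tcp [ 0.6285 -0.1751  0.202 ] F [-0.4  0.6 -0.3] w 0.455 target [ 0.6349 -0.1821  0.2   ]
  now-frame cm [0.48 0.82 0.19] | target-frame cm [0.48 0.82 0.2 ] | turn deg [-0.07  0.09 -0.06]
```

```bash
python3 -m crank '{"fingers":[0.2,0.2,0.2,0.2,0.2,0.2],"dp":[[0.5,0.8,0],[0,0,3],[0,0,3],[0,0,3],[0,0,0.8],[0,0,0]],"angular":[[0,0,0],[0,0,0],[0,0,0],[0,0,0],[0,0,0],[0,0,0]]}' 40
python3 go.py nest 0 0.046
python3 look.py a5 370,125,96,120 310,110,128,100
cp pics/a5.png /tmp
```

```text
t: 9.92
ee_pos: [0.6325, -0.1784, 0.102]
tcp_rot: [-3.119, -0.349, 0.011]
contact_force: [-0.5, 0.2, -0.4]
gripper_width: 0.452
t 9.92 tcp [ 0.6325 -0.1784  0.102 ] F [-0.5  0.2 -0.4] w 0.452 target [ 0.6349 -0.1821  0.046 ]
  now-frame cm [0.19 0.44 5.6 ] | target-frame cm [0.15 0.42 5.6 ] | turn deg [-0.25  0.39  0.27]
```

View pics/a5.png

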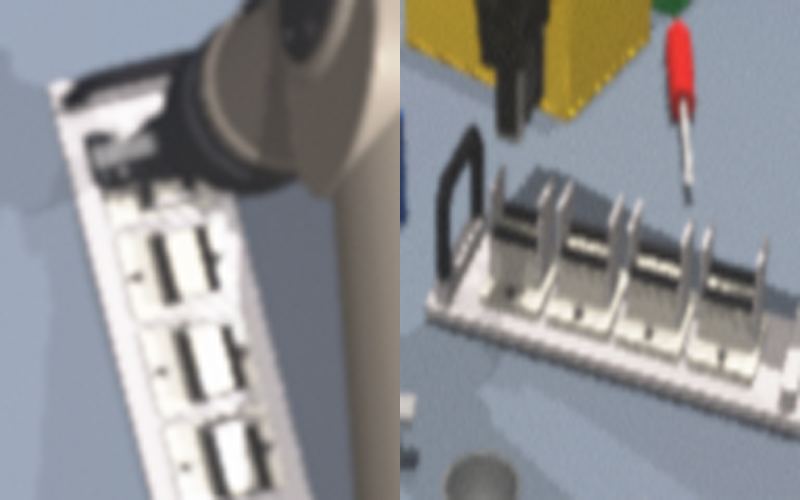

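The collar and fingers are above nest d, whose cheeks are at about (520,210) in the crop. Descend in steps.

```bash
python3 -m crank '{"fingers":[0.2,0.2,0.2,0.2,0.2],"dp":[[0.15,0.2,0],[0,0,0],[0,0,1.2],[0,0,0],[0,0,0]],"angular":[[0,0,0],[0,0,0],[0,0,0],[0,0,0],[0,0,0]]}' 40
python3 go.py nest 0 0.046
```

```text
t: 10.43
ee_pos: [0.6363, -0.1824, 0.0923]
tcp_rot: [-3.122, -0.346, 0.003]
contact_force: [0.9, 0.1, -1.9]
gripper_width: 0.453
t 10.43 tcp [ 0.6363 -0.1824  0.0923] F [ 0.9  0.1 -1.9] w 0.453 target [ 0.6349 -0.1821  0.046 ]
  now-frame cm [-0.12 -0.05  4.63] | target-frame cm [-0.13 -0.05  4.63] | turn deg [-0.05  0.12  0.17]
```

```bash
python3 -m crank '{"fingers":[0.2,0.2,0.2,0.2,0.2,0.2,0.2],"dp":[[-0.1,-0.05,0.8],[0,0,0.8],[0,0,0.8],[0,0,0.8],[0,0,0.5],[0,0,0],[0,0,0]],"angular":[[0,0,0],[0,0,0],[0,0,0],[0,0,0],[0,0,0],[0,0,0],[0,0,0]]}' 40
python3 go.py nest 0 0.046
python3 look.py a6 370,125,96,120 310,110,128,100
```

```text
t: 11.02
ee_pos: [0.6358, -0.1821, 0.0556]
tcp_rot: [-3.122, -0.346, 0.002]
contact_force: [-0.3, 0.4, -0.8]
gripper_width: 0.453
t 11.02 tcp [ 0.6358 -0.1821  0.0556] F [-0.3  0.4 -0.8] w 0.453 target [ 0.6349 -0.1821  0.046 ]
  now-frame cm [-0.09 -0.01  0.96] | target-frame cm [-0.09 -0.01  0.96] | turn deg [-0.03  0.06  0.18]
```

View pics/a6.png

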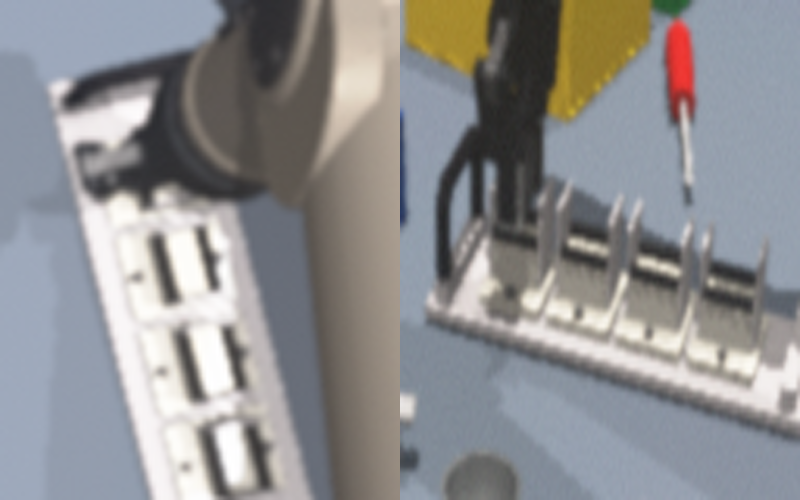

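```bash
python3 -m crank '{"fingers":[0.2,0.2,0.2,0.2,0.2],"dp":[[-0.08,0,0.2],[0,0,0.2],[0,0,0.2],[0,0,0],[0,0,0]],"angular":[[0,0,0],[0,0,0],[0,0,0],[0,0,0],[0,0,0]]}' 40
python3 -m crank '{"fingers":[0.2,0.2,0.2,0.2],"dp":[[0,0,0.2],[0,0,0],[0,0,0],[0,0,0]],"angular":[[0,0,0],[0,0,0],[0,0,0],[0,0,0]]}' 40
python3 -m crank '{"fingers":[0.2,0.2,0.2,0.2],"dp":[[0,0,0.15],[0,0,0],[0,0,0],[0,0,0]],"angular":[[0,0,0],[0,0,0],[0,0,0],[0,0,0]]}' 40
```

```text
t: 11.53
ee_pos: [0.6352, -0.1823, 0.0501]
tcp_rot: [-3.122, -0.346, 0.001]
contact_force: [0.4, -0.3, -0.9]
gripper_width: 0.455
t: 11.87
ee_pos: [0.6354, -0.1823, 0.0483]
tcp_rot: [-3.122, -0.346, 0.0]
contact_force: [0.4, 0.2, -1.3]
gripper_width: 0.451
t: 12.2
ee_pos: [0.6357, -0.1825, 0.0471]
tcp_rot: [3.122, 0.346, 0.001]
contact_force: [-0.1, 0.3, 0.4]
gripper_width: 0.452
```

```bash
python3 -m crank '{"fingers":[0.2,0.2,0.2],"dp":[[0,0,0.15],[0,0,0],[0,0,0]],"angular":[[0,0,0],[0,0,0],[0,0,0]]}' 40
python3 -m crank '{"fingers":[0.2,0.2,0.2],"dp":[[0,0,0.15],[0,0,0],[0,0,0]],"angular":[[0,0,0],[0,0,0],[0,0,0]]}' 40
```

```text
t: 12.45
ee_pos: [0.6362, -0.183, 0.0465]
tcp_rot: [3.121, 0.346, 0.003]
contact_force: [-0.3, -0.4, 4.5]
gripper_width: 0.455
t: 12.7
ee_pos: [0.6368, -0.1836, 0.046]
tcp_rot: [3.12, 0.345, 0.005]
contact_force: [-1.5, -1.4, 8.0]
gripper_width: 0.455
```

Contact came at TCP z 0.0465, the expected seating height. Releasing.

```bash
python3 -m crank '{"fingers":[0.5,0.55,0.65,0.8,1,1,1,1],"dp":[[0,0,0],[0,0,0],[0,0,0],[0,0,0],[0,0,0],[0,0,0],[0,0,0],[0,0,0]],"angular":[[0,0,0],[0,0,0],[0,0,0],[0,0,0],[0,0,0],[0,0,0],[0,0,0],[0,0,0]]}' 40
python3 -m crank '{"fingers":[1,1,1,1,1,1],"dp":[[0,0,-1],[0,0,-3],[0,0,-3.5],[0,0,-4],[0,0,-3],[0,0,0]],"angular":[[0,0,0],[0,0,0],[0,0,0],[0,0,0],[0,0,0],[0,0,0]]}'
python3 go.py bar 0.0645 0.2
python3 look.py a7 370,125,96,120 310,110,128,100
```

```text
t: 13.37
ee_pos: [0.6352, -0.1822, 0.0436]
tcp_rot: [-3.122, -0.347, 0.001]
contact_force: [-0.3, -0.2, -0.3]
gripper_width: 1.003
t: 13.87
ee_pos: [0.6402, -0.1829, 0.199]
tcp_rot: [3.117, 0.345, 0.025]
contact_force: [0.7, -0.9, 0.8]
gripper_width: 0.998
t 13.87 tcp [ 0.6402 -0.1829  0.199 ] F [ 0.7 -0.9  0.8] w 0.998 target [0.5038 0.2313 0.2   ]
  now-frame cm [ -4.24 -43.4   -0.48] | target-frame cm [-19.64 -38.94  -0.1 ] | turn deg [ 0.25 -0.96 21.17]
```

View pics/a7.png

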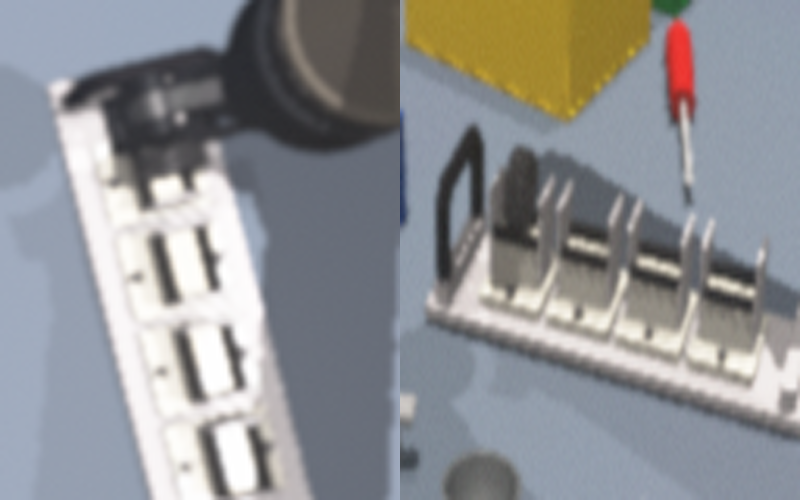

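The collar stands upright between the cheeks of nest d, at (520,190). Back to the bar for the flanged roller.

```bash
python3 -m crank '{"fingers":[1,1,1,1,1,1,1,1,1,1],"dp":[[0,0,0],[0,0,0],[0,0,0],[-1.8,-3.5,0],[-1.8,-3.5,0],[-1.8,-3.5,0],[-1.8,-3.5,0],[-1.8,-3.5,0],[-1.8,-3.5,0],[-1.8,-3.5,0]],"angular":[[0,0,7],[0,0,7],[0,0,7],[0,0,0],[0,0,0],[0,0,0],[0,0,0],[0,0,0],[0,0,0],[0,0,0]]}'
python3 -m crank '{"fingers":[1,1,1,1,1],"dp":[[-1.8,-3.5,0],[-1.8,-3.5,0],[-1.8,-3.5,0],[-1,-3,0],[0,0,0]],"angular":[[0,0,0],[0,0,0],[0,0,0],[0,0,0],[0,0,0]]}'
python3 go.py bar 0.0645 0.08
```

```text
t: 14.8
ee_pos: [0.544, 0.0796, 0.1872]
tcp_rot: [3.132, -0.229, -0.005]
contact_force: [-0.5, 0.8, 0.3]
gripper_width: 1.002
t: 15.22
ee_pos: [0.4972, 0.231, 0.1878]
tcp_rot: [-3.129, 0.206, 0.008]
contact_force: [-0.6, 1.6, 0.3]
gripper_width: 1.0
t 15.22 tcp [0.4972 0.231  0.1878] F [-0.6  1.6  0.3] w 1.0 target [0.5038 0.2313 0.08  ]
  now-frame cm [ 0.71 -0.06 10.77] | target-frame cm [ 0.65 -0.13 10.78] | turn deg [-0.31  0.32  1.  ]
```

```bash
python3 -m crank '{"fingers":[1,1,1,1,1,1],"dp":[[0.6,-0.1,1],[0,0,1.5],[0,0,1.5],[0,0,0],[0,0,0],[0,0,0]],"angular":[[0,0,0.7],[0,0,0],[0,0,0],[0,0,0],[0,0,0],[0,0,0]]}'
python3 go.py bar 0.0645 0.077
```

```text
t: 15.72
ee_pos: [0.5091, 0.2201, 0.1485]
tcp_rot: [3.131, -0.251, -0.0]
contact_force: [-0.1, -0.1, -0.1]
gripper_width: 0.998
t 15.72 tcp [0.5091 0.2201 0.1485] F [-0.1 -0.1 -0.1] w 0.998 target [0.5038 0.2313 0.077 ]
  now-frame cm [-0.7  -1.02  7.15] | target-frame cm [-0.69 -1.03  7.15] | turn deg [ 0.04  0.01 -0.63]
```

```bash
python3 -m crank '{"fingers":[1,1,1,1,1],"dp":[[-0.35,-0.5,0],[-0.35,-0.5,0],[0,0,0],[0,0,0],[0,0,0]],"angular":[[0,0,-0.6],[0,0,0],[0,0,0],[0,0,0],[0,0,0]]}'
python3 go.py bar 0.0645 0.077
```

```text
t: 16.13
ee_pos: [0.5033, 0.2326, 0.1492]
tcp_rot: [-3.133, 0.23, -0.001]
contact_force: [0.3, -0.5, 0.1]
gripper_width: 1.003
t 16.13 tcp [0.5033 0.2326 0.1492] F [ 0.3 -0.5  0.1] w 1.003 target [0.5038 0.2313 0.077 ]
  now-frame cm [0.06 0.12 7.22] | target-frame cm [0.07 0.12 7.22] | turn deg [-0.01 -0.05  0.13]
```

```bash
python3 -m crank '{"fingers":[1,1,1,1,1,1,1,1],"dp":[[0.05,0.1,1.2],[0,0,1.5],[0,0,1.5],[0,0,1.5],[0,0,1.5],[0,0,0],[0,0,0],[0,0,0]],"angular":[[0,0,0],[0,0,0],[0,0,0],[0,0,0],[0,0,0],[0,0,0],[0,0,0],[0,0,0]]}'
python3 go.py bar 0.0645 0.077
python3 look.py b1 180,160,96,120 210,180,128,160
```

```text
t: 16.8
ee_pos: [0.5042, 0.2315, 0.0777]
tcp_rot: [-3.132, 0.231, -0.002]
contact_force: [-0.0, -0.3, 0.5]
gripper_width: 1.006
t 16.8 tcp [0.5042 0.2315 0.0777] F [-0.  -0.3  0.5] w 1.006 target [0.5038 0.2313 0.077 ]
  now-frame cm [-0.04  0.02  0.07] | target-frame cm [-0.04  0.02  0.07] | turn deg [-0.04 -0.07  0.08]
```

View pics/b1.png

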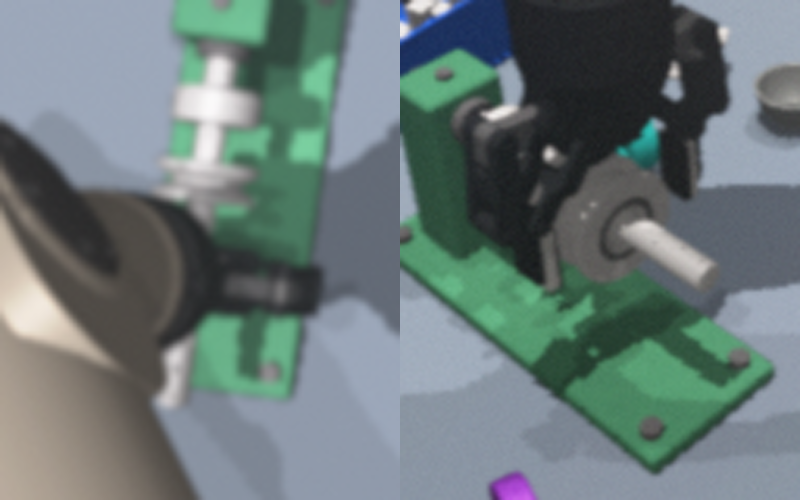

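Run:
```python
from h import *
from scipy.spatial.transform import Rotation as Ro
S=camera("side"); s=status.read_state(); R=Ro.from_rotvec(s["tcp_rot"]).as_matrix(); p=s["ee_pos"]
x0,y0,w,h=240,195,90,100; k=6
im=cv2.resize(S["frame"][y0:y0+h,x0:x0+w,::-1],None,fx=k,fy=k,interpolation=cv2.INTER_CUBIC)
P=lambda q:tuple(int(v) for v in ((proj(S,q)-[x0,y0]+.5)*k))
for sy in(-.0425,.0425):
  pts=[P(p+R@np.array([a,sy,b])) for a,b in((-.011,-.013),(.011,-.013),(.011,-.045),(-.011,-.045))]
  cv2.polylines(im,[np.array(pts)],True,(0,0,255),1)
from go import barpt,yb
u=np.array([np.cos(yb),np.sin(yb),0]);v=np.array([-u[1],u[0],0])
for ds,c in((-.012,(0,255,255)),(.012,(0,255,0))):
  C=barpt(.0645+ds,.101); th=np.linspace(0,6.28,60)
  cv2.polylines(im,[np.array([P(C+.031*(np.cos(a)*v+np.sin(a)*np.array([0,0,1]))) for a in th])],False,c,1)
cv2.imwrite("pics/b2.png",im)
```

```text
(no output)
```

View pics/b2.png

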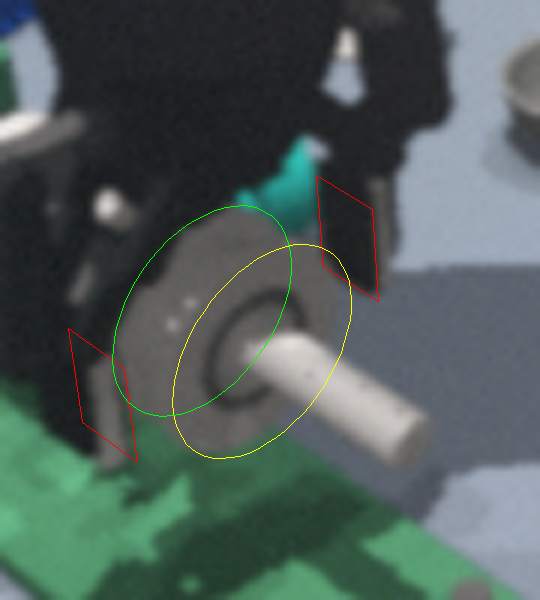

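Run:
```python
from h import *
S=camera("side")
f=cv2.imread("pics/side0.png")
x0,y0,w,h=225,205,90,75; k=8
im=cv2.resize(f[y0:y0+h,x0:x0+w],None,fx=k,fy=k,interpolation=cv2.INTER_CUBIC)
P=lambda q:tuple(int(v) for v in ((proj(S,q)-[x0,y0]+.5)*k))
from go import barpt,yb
u=np.array([np.cos(yb),np.sin(yb),0]);v=np.array([-u[1],u[0],0])
for s,hw,r,z in((.0228,.0075,.02,.102),(.0645,.012,.031,.101),(.111,.01,.027,.101),(.151,.009,.023,.101)):
 for ds,c in((-hw,(0,255,255)),(hw,(0,255,0))):
  C=barpt(s+ds,z); th=np.linspace(0,6.28,60)
  for rr in ((r,.012) if ds<0 else (r,)):
   cv2.polylines(im,[np.array([P(C+rr*(np.cos(a)*v+np.sin(a)*np.array([0,0,1]))) for a in th])],False,c,1,cv2.LINE_AA)
cv2.imwrite("pics/b3.png",im)
```

```text
(no output)
```

View pics/b3.png

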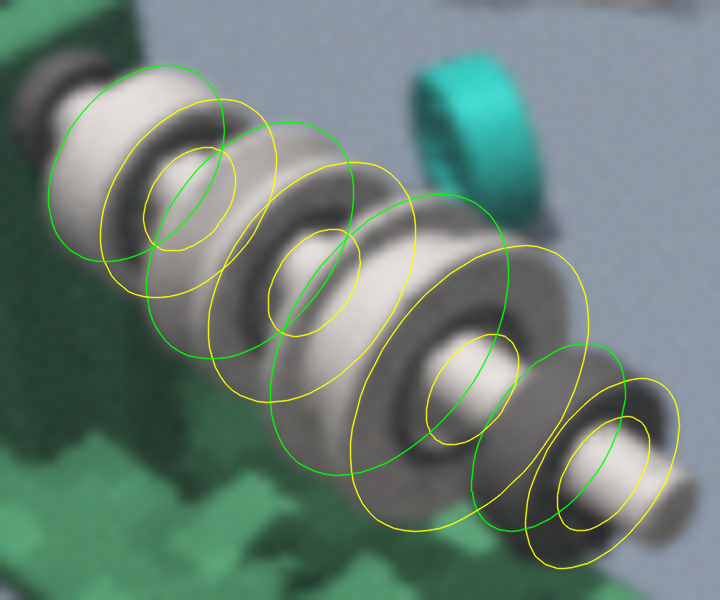

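```bash
python3 -m crank '{"fingers":[1,1,0.85,0.7,0.6,0.6,0.6,0.6,0.6],"dp":[[0.1,-0.05,0],[0,0,0],[0,0,0],[0,0,0],[0,0,0],[0,0,0],[0,0,0],[0,0,0],[0,0,0]],"angular":[[0,0,0],[0,0,0],[0,0,0],[0,0,0],[0,0,0],[0,0,0],[0,0,0],[0,0,0],[0,0,0]]}' 60
python3 look.py b4 180,160,96,120 225,190,80,100
```

```text
t: 17.75
ee_pos: [0.5049, 0.2317, 0.0771]
tcp_rot: [-3.133, 0.231, -0.001]
contact_force: [-1.1, -0.2, 3.9]
gripper_width: 0.708
```

View pics/b4.png

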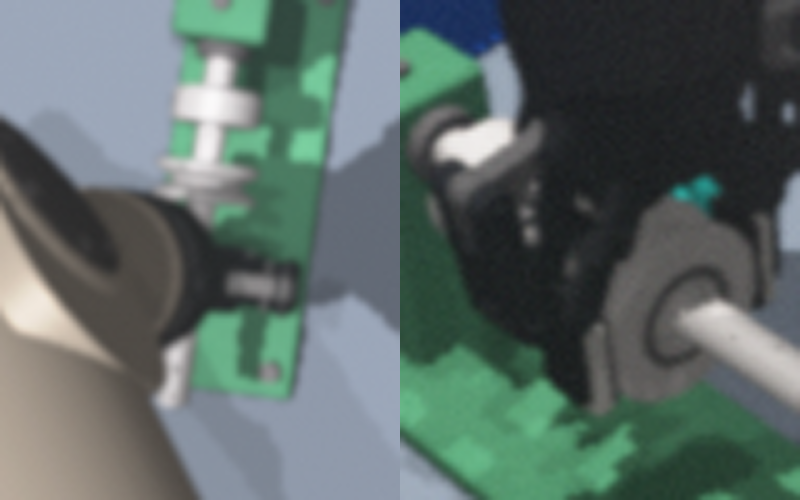

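```bash
python3 -m crank '{"fingers":[0.5,0.5,0.5,0.5,0.5],"dp":[[0,0,-0.2],[0,0,-0.2],[0,0,0],[0,0,0],[0,0,0]],"angular":[[0,0,0],[0,0,0],[0,0,0],[0,0,0],[0,0,0]]}' 80
python3 -m crank '{"fingers":[0.5,0.5,0.5,0.5,0.5],"dp":[[-0.4,0,0],[-0.4,0,0],[-0.4,0,0],[0,0,0],[0,0,0]],"angular":[[0,0,0],[0,0,0],[0,0,0],[0,0,0],[0,0,0]]}' 80
python3 go.py bar 0.0525 0.081; python3 -c "
from workcell import status;print(status.read_state()['wrist_torque'])"
python3 look.py b5 180,160,96,120 235,190,80,100
```

```text
t: 18.27
ee_pos: [0.5038, 0.2312, 0.0799]
tcp_rot: [3.132, -0.231, -0.003]
contact_force: [0.7, 0.3, -5.0]
gripper_width: 0.702
t: 18.68
ee_pos: [0.4922, 0.2336, 0.0808]
tcp_rot: [3.133, -0.23, -0.0]
contact_force: [0.0, -0.7, -4.9]
gripper_width: 0.702
t 18.68 tcp [0.4922 0.2336 0.0808] F [ 0.  -0.7 -4.9] w 0.702 target [0.4919 0.2331 0.081 ]
  now-frame cm [-0.02  0.05 -0.02] | target-frame cm [-0.02  0.05 -0.02] | turn deg [0.   0.   0.14]
[-0.00962117 -0.00059172 -0.01966065]
```

View pics/b5.png

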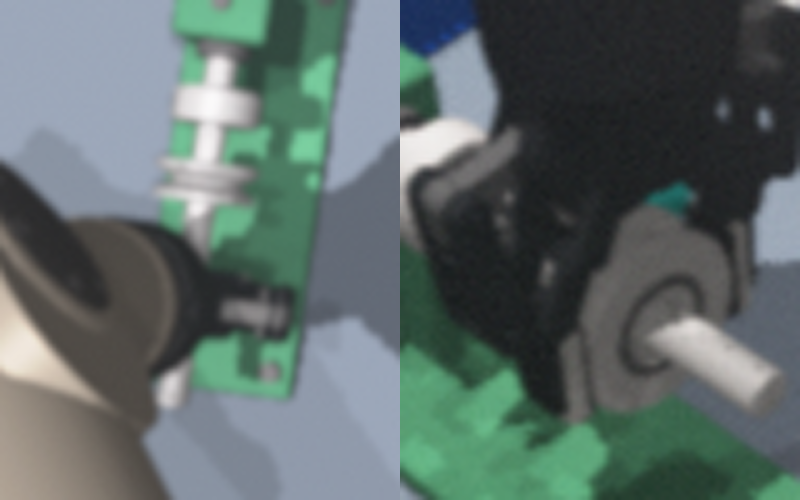

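The roller has lifted: about 4.5 N of weight, and no side force or moment. Sliding off.

```bash
python3 -m crank '{"fingers":[0.5,0.5,0.5,0.5,0.5,0.5,0.5,0.5],"dp":[[-0.6,0,0],[-0.7,0,0],[-0.7,0,0],[-0.7,0,0],[-0.7,0,0],[-0.6,0,0],[0,0,0],[0,0,0]],"angular":[[0,0,0],[0,0,0],[0,0,0],[0,0,0],[0,0,0],[0,0,0],[0,0,0],[0,0,0]]}' 80
python3 -m crank '{"fingers":[0.5,0.5,0.5,0.5,0.5,0.5,0.5,0.5,0.5,0.5],"dp":[[-0.6,0,0],[-0.7,0,0],[-0.7,0,0],[-0.7,0,0],[-0.7,0,0],[-0.7,0,0],[-0.7,0,0],[-0.7,0,0],[0,0,0],[0,0,0]],"angular":[[0,0,0],[0,0,0],[0,0,0],[0,0,0],[0,0,0],[0,0,0],[0,0,0],[0,0,0],[0,0,0],[0,0,0]]}' 80
python3 look.py b6 180,160,96,120 210,180,128,160
```

```text
t: 19.45
ee_pos: [0.4528, 0.2394, 0.0809]
tcp_rot: [3.133, -0.23, 0.001]
contact_force: [-0.2, -0.1, -5.9]
gripper_width: 0.704
t: 20.28
ee_pos: [0.3984, 0.2474, 0.0809]
tcp_rot: [3.133, -0.23, 0.001]
contact_force: [-0.8, -0.2, -3.9]
gripper_width: 0.707
```

View pics/b6.png

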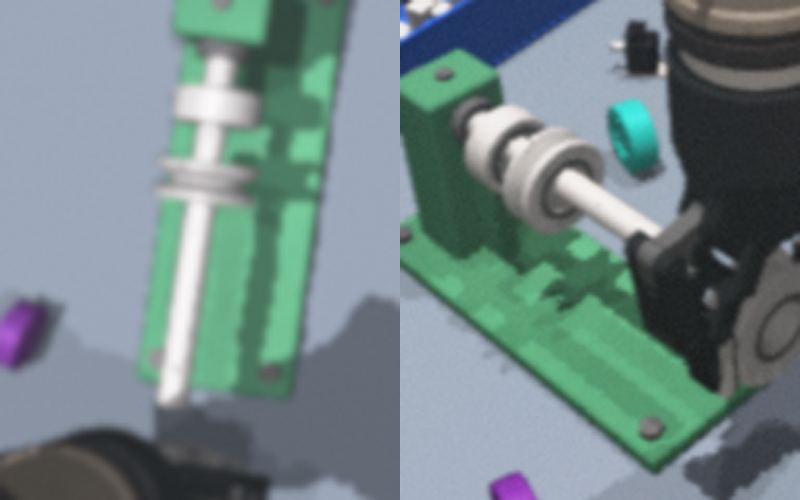

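The flanged roller is clear of the bar, its face at (780,320). Raise and carry to nest c.

```bash
python3 -m crank '{"fingers":[0.5,0.5,0.5,0.5,0.5,0.5,0.5,0.5,0.5],"dp":[[0,0,-1.5],[0,0,-3],[0,0,-3],[0,0,-3],[0,0,-1.5],[0,0,0],[0,0,0],[0,0,0],[0,0,0]],"angular":[[0,0,0],[0,0,0],[0,0,0],[0,0,-5.3],[0,0,-5.3],[0,0,-5.3],[0,0,-5.2],[0,0,0],[0,0,0]]}' 80
python3 go.py nest 1 0.2
```

```text
t: 21.13
ee_pos: [0.399, 0.2469, 0.2006]
tcp_rot: [3.123, 0.342, -0.0]
contact_force: [0.4, -0.3, -4.2]
gripper_width: 0.702
t 21.13 tcp [0.399  0.2469 0.2006] F [ 0.4 -0.3 -4.2] w 0.702 target [ 0.5802 -0.1942  0.2   ]
  now-frame cm [ 8.16 46.99  0.06] | target-frame cm [ 8.16 46.99  0.06] | turn deg [0.01 0.02 0.  ]
```

```bash
python3 -m crank '{"fingers":[0.5,0.5,0.5,0.5,0.5,0.5,0.5,0.5,0.5,0.5],"dp":[[0.3,1.5,0],[0.5,2.5,0],[0.6,3.3,0],[0.6,3.3,0],[0.6,3.3,0],[0.6,3.3,0],[0.6,3.3,0],[0.6,3.3,0],[0.6,3.3,0],[0.6,3.3,0]],"angular":[[0,0,0],[0,0,0],[0,0,0],[0,0,0],[0,0,0],[0,0,0],[0,0,0],[0,0,0],[0,0,0],[0,0,0]]}' 80
python3 -m crank '{"fingers":[0.5,0.5,0.5,0.5,0.5,0.5,0.5,0.5],"dp":[[0.6,3.3,0],[0.6,3.3,0],[0.6,3.3,0],[0.5,3.3,0],[0.2,2,0],[0.1,1.3,0],[0,0,0],[0,0,0]],"angular":[[0,0,0],[0,0,0],[0,0,0],[0,0,0],[0,0,0],[0,0,0],[0,0,0],[0,0,0]]}' 80
python3 go.py nest 1 0.11
```

```text
t: 21.97
ee_pos: [0.5202, -0.0388, 0.2003]
tcp_rot: [3.123, 0.342, -0.001]
contact_force: [0.3, 0.5, -5.3]
gripper_width: 0.706
t: 22.63
ee_pos: [0.5811, -0.1918, 0.1999]
tcp_rot: [-3.121, -0.344, 0.003]
contact_force: [-0.3, 1.5, -3.8]
gripper_width: 0.704
t 22.63 tcp [ 0.5811 -0.1918  0.1999] F [-0.3  1.5 -3.8] w 0.704 target [ 0.5802 -0.1942  0.11  ]
  now-frame cm [-0.12  0.24  8.99] | target-frame cm [-0.14  0.22  8.99] | turn deg [-0.12  0.08  0.08]
```

```bash
python3 -m crank '{"fingers":[0.5,0.5,0.5,0.5,0.5,0.5,0.5,0.5,0.5],"dp":[[0,0.15,0],[0,0,1.5],[0,0,2],[0,0,2],[0,0,2],[0,0,1.4],[0,0,0],[0,0,0],[0,0,0]],"angular":[[0,0,0],[0,0,0],[0,0,0],[0,0,0],[0,0,0],[0,0,0],[0,0,0],[0,0,0],[0,0,0]]}' 80
python3 go.py nest 1 0.054
python3 look.py b7 370,125,96,120 310,110,128,100
```

```text
t: 23.38
ee_pos: [0.583, -0.1926, 0.1133]
tcp_rot: [3.122, 0.349, 0.004]
contact_force: [0.0, -0.3, -5.2]
gripper_width: 0.704
t 23.38 tcp [ 0.583  -0.1926  0.1133] F [ 0.  -0.3 -5.2] w 0.704 target [ 0.5802 -0.1942  0.054 ]
  now-frame cm [-0.32  0.09  5.93] | target-frame cm [-0.31  0.1   5.93] | turn deg [ 0.03 -0.14  0.28]
```

View pics/b7.png

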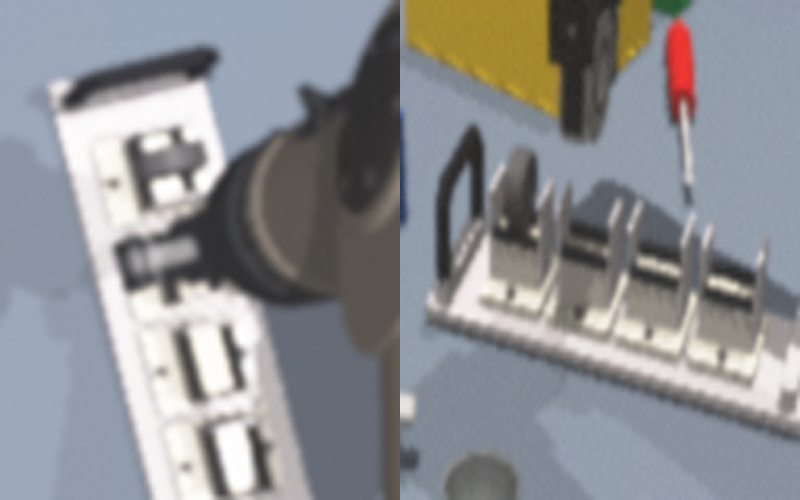

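The collar sits centred in nest d, at (172,160) in the top crop. The roller hangs over nest c. Descending.

```bash
python3 -m crank '{"fingers":[0.5,0.5,0.5,0.5,0.5,0.5],"dp":[[-0.3,0.1,0],[0,0,0],[0,0,0.8],[0,0,0.8],[0,0,0],[0,0,0]],"angular":[[0,0,0],[0,0,0],[0,0,0],[0,0,0],[0,0,0],[0,0,0]]}' 80
python3 go.py nest 1 0.054
```

```text
t: 23.98
ee_pos: [0.578, -0.1951, 0.0943]
tcp_rot: [-3.121, -0.346, 0.005]
contact_force: [-0.1, -0.7, -5.0]
gripper_width: 0.704
t 23.98 tcp [ 0.578  -0.1951  0.0943] F [-0.1 -0.7 -5. ] w 0.704 target [ 0.5802 -0.1942  0.054 ]
  now-frame cm [ 0.25 -0.03  4.03] | target-frame cm [ 0.24 -0.04  4.03] | turn deg [-0.1   0.16  0.18]
```

```bash
python3 -m crank '{"fingers":[0.5,0.5,0.5,0.5,0.5,0.5,0.5],"dp":[[0.2,0,0],[0,0,0.8],[0,0,0.8],[0,0,0.8],[0,0,0.6],[0,0,0],[0,0,0]],"angular":[[0,0,0],[0,0,0],[0,0,0],[0,0,0],[0,0,0],[0,0,0],[0,0,0]]}' 80
python3 go.py nest 1 0.054
python3 look.py b8 370,125,96,120 310,110,128,100
```

```text
t: 24.57
ee_pos: [0.5804, -0.1948, 0.0648]
tcp_rot: [-3.122, -0.346, 0.003]
contact_force: [0.4, 0.1, -4.5]
gripper_width: 0.706
t 24.57 tcp [ 0.5804 -0.1948  0.0648] F [ 0.4  0.1 -4.5] w 0.706 target [ 0.5802 -0.1942  0.054 ]
  now-frame cm [-0.   -0.06  1.08] | target-frame cm [-0.   -0.06  1.08] | turn deg [-0.05  0.1   0.17]
```

View pics/b8.png

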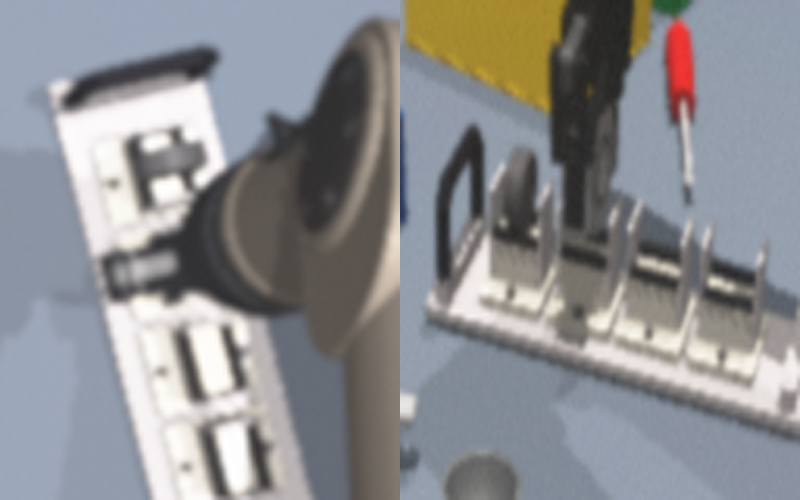

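Aligned between the cheeks. Lowering in small steps.

```bash
python3 -m crank '{"fingers":[0.5,0.5,0.5,0.5,0.5],"dp":[[0,0,0.3],[0,0,0.3],[0,0,0.2],[0,0,0],[0,0,0]],"angular":[[0,0,0],[0,0,0],[0,0,0],[0,0,0],[0,0,0]]}' 80
python3 -m crank '{"fingers":[0.5,0.5,0.5,0.5],"dp":[[0,0,0.15],[0,0,0],[0,0,0],[0,0,0]],"angular":[[0,0,0],[0,0,0],[0,0,0],[0,0,0]]}' 80
python3 -m crank '{"fingers":[0.5,0.5,0.5],"dp":[[0,0,0.15],[0,0,0],[0,0,0]],"angular":[[0,0,0],[0,0,0],[0,0,0]]}' 80
```

```text
t: 25.08
ee_pos: [0.5809, -0.195, 0.0575]
tcp_rot: [-3.122, -0.346, 0.001]
contact_force: [-0.7, 0.9, -4.4]
gripper_width: 0.705
t: 25.42
ee_pos: [0.5814, -0.1951, 0.0566]
tcp_rot: [3.122, 0.346, 0.001]
contact_force: [0.8, -1.0, -4.1]
gripper_width: 0.704
t: 25.67
ee_pos: [0.582, -0.1957, 0.056]
tcp_rot: [3.121, 0.346, 0.003]
contact_force: [-0.8, -1.5, 2.2]
gripper_width: 0.703
```

```bash
python3 -m crank '{"fingers":[0.5,0.5,0.5],"dp":[[0,0,0.1],[0,0,0],[0,0,0]],"angular":[[0,0,0],[0,0,0],[0,0,0]]}' 80
python3 -m crank '{"fingers":[0.75,0.78,0.82,0.9,1,1,1],"dp":[[0,0,0],[0,0,0],[0,0,0],[0,0,0],[0,0,0],[0,0,0],[0,0,0]],"angular":[[0,0,0],[0,0,0],[0,0,0],[0,0,0],[0,0,0],[0,0,0],[0,0,0]]}' 60
python3 go.py nest 1 0.054
python3 look.py b9 370,125,96,120 310,110,128,100
```

```text
t: 25.92
ee_pos: [0.5823, -0.1962, 0.0557]
tcp_rot: [3.12, 0.345, 0.005]
contact_force: [-1.4, -1.7, 6.5]
gripper_width: 0.705
t: 26.5
ee_pos: [0.581, -0.1948, 0.0536]
tcp_rot: [-3.122, -0.347, 0.0]
contact_force: [-0.4, 0.3, -0.5]
gripper_width: 0.998
t 26.5 tcp [ 0.581  -0.1948  0.0536] F [-0.4  0.3 -0.5] w 0.998 target [ 0.5802 -0.1942  0.054 ]
  now-frame cm [-0.07 -0.08 -0.04] | target-frame cm [-0.07 -0.07 -0.04] | turn deg [-0.01  0.01  0.19]
```

View pics/b9.png

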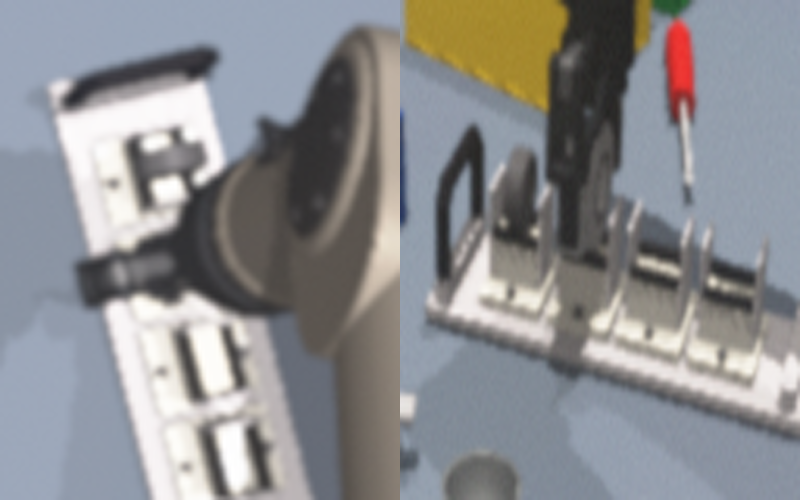

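```bash
python3 -m crank '{"fingers":[1,1,1,1,1,1,1,1],"dp":[[0,0,-1],[0,0,-2],[0,0,-3],[0,0,-3],[0,0,-3],[0,0,-2.5],[0,0,0],[0,0,0]],"angular":[[0,0,0],[0,0,0],[0,0,0],[0,0,0],[0,0,0],[0,0,0],[0,0,0],[0,0,0]]}'
python3 -m crank '{"fingers":[1,1,1,1,1,1,1,1,1,1],"dp":[[0,0,0],[0,0,0],[0,0,0],[-0.8,-3,0],[-0.8,-3.6,0],[-0.8,-3.6,0],[-0.8,-3.6,0],[-0.8,-3.6,0],[-0.8,-3.6,0],[-0.8,-3.6,0]],"angular":[[0,0,7],[0,0,7],[0,0,7],[0,0,0],[0,0,0],[0,0,0],[0,0,0],[0,0,0],[0,0,0],[0,0,0]]}'
python3 go.py bar 0.112 0.2
python3 look.py b10 370,125,96,120 310,110,128,100
```

```text
t: 27.27
ee_pos: [0.5826, -0.1953, 0.2019]
tcp_rot: [3.12, 0.346, 0.008]
contact_force: [-0.0, -0.3, -1.1]
gripper_width: 1.003
t: 28.1
ee_pos: [0.5599, 0.058, 0.1976]
tcp_rot: [3.133, -0.229, -0.004]
contact_force: [1.2, -0.4, -0.6]
gripper_width: 1.0
t 28.1 tcp [0.5599 0.058  0.1976] F [ 1.2 -0.4 -0.6] w 1.0 target [0.5508 0.2243 0.2   ]
  now-frame cm [ -3.32 -16.32  -0.25] | target-frame cm [ -3.37 -16.31  -0.24] | turn deg [0.05 0.15 0.18]
```

View pics/b10.png

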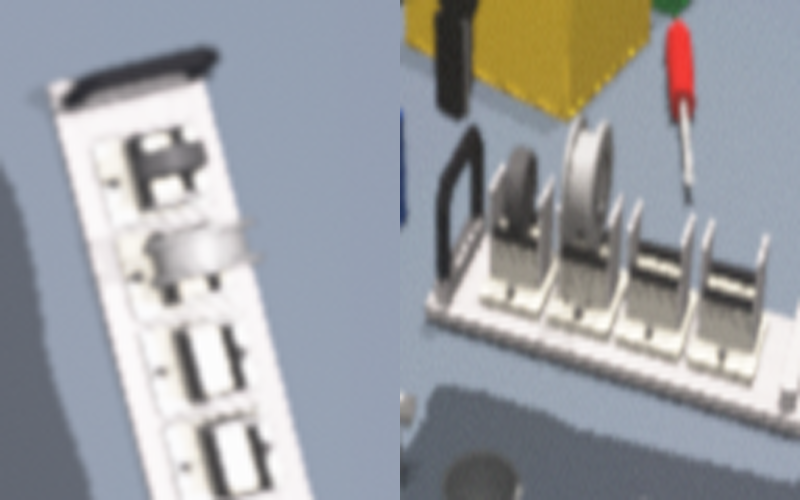

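Flanged stands in nest c, at (195,250) top and (588,185) side. Now the grooved roller.

```bash
python3 -m crank '{"fingers":[1,1,1,1,1,1,1,1],"dp":[[-0.5,-2.8,0],[-0.5,-2.8,0],[-0.5,-2.8,0],[-0.5,-2.5,0],[-0.3,-1,0],[0,0,0],[0,0,0],[0,0,0]],"angular":[[0,0,0],[0,0,0],[0,0,0],[0,0,0],[0,0,0],[0,0,0],[0,0,0],[0,0,0]]}'
python3 go.py bar 0.112 0.0785
```

```text
t: 28.87
ee_pos: [0.5564, 0.1744, 0.1983]
tcp_rot: [3.13, -0.234, -0.0]
contact_force: [0.4, -0.2, 0.1]
gripper_width: 0.999
t 28.87 tcp [0.5564 0.1744 0.1983] F [ 0.4 -0.2  0.1] w 0.999 target [0.5508 0.2243 0.0785]
  now-frame cm [-1.29 -4.89 11.96] | target-frame cm [-1.29 -4.85 11.98] | turn deg [ 0.16  0.01 -0.  ]
```

```bash
python3 -m crank '{"fingers":[1,1,1,1,1,1,1,1,1,1],"dp":[[-0.4,-1.6,0],[-0.4,-1.6,0],[-0.4,-1.6,1],[0,0,1.5],[0,0,1.5],[0,0,1],[0,0,0],[0,0,0],[0,0,0],[0,0,0]],"angular":[[0,0,0],[0,0,0],[0,0,0],[0,0,0],[0,0,0],[0,0,0],[0,0,0],[0,0,0],[0,0,0],[0,0,0]]}'
python3 go.py bar 0.112 0.0785
```

```text
t: 29.7
ee_pos: [0.552, 0.2266, 0.15]
tcp_rot: [-3.132, 0.23, -0.003]
contact_force: [-0.5, 0.2, 0.7]
gripper_width: 0.998
t 29.7 tcp [0.552  0.2266 0.15  ] F [-0.5  0.2  0.7] w 0.998 target [0.5508 0.2243 0.0785]
  now-frame cm [-0.1   0.25  7.15] | target-frame cm [-0.08  0.24  7.15] | turn deg [-0.06 -0.12  0.13]
```

```bash
python3 -m crank '{"fingers":[1,1,1,1,1,1,1,1,1,1],"dp":[[-0.08,0.18,0],[0,0,0],[0,0,1.2],[0,0,1.5],[0,0,1.5],[0,0,1.5],[0,0,1.4],[0,0,0],[0,0,0],[0,0,0]],"angular":[[0,0,0],[0,0,0],[0,0,0],[0,0,0],[0,0,0],[0,0,0],[0,0,0],[0,0,0],[0,0,0],[0,0,0]]}'
python3 go.py bar 0.112 0.0785
python3 look.py c1 180,160,96,120 210,180,96,120
```

```text
t: 30.53
ee_pos: [0.5506, 0.2256, 0.0788]
tcp_rot: [-3.132, 0.228, -0.002]
contact_force: [1.1, -0.4, 0.6]
gripper_width: 1.002
t 30.53 tcp [0.5506 0.2256 0.0788] F [ 1.1 -0.4  0.6] w 1.002 target [0.5508 0.2243 0.0785]
  now-frame cm [0.03 0.12 0.03] | target-frame cm [0.03 0.12 0.03] | turn deg [-0.05 -0.08  0.19]
```

View pics/c1.png

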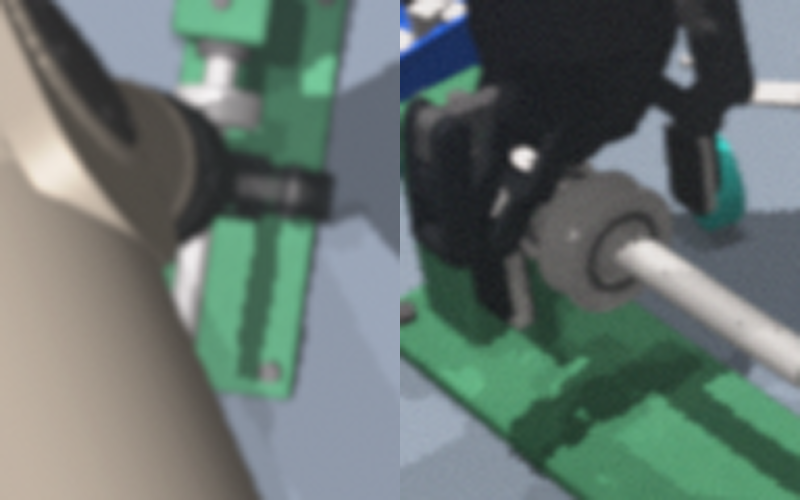

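```bash
python3 -m crank '{"fingers":[0.85,0.7,0.6,0.5,0.4,0.4,0.4,0.4],"dp":[[0,0.05,0],[0,0,0],[0,0,0],[0,0,0],[0,0,0],[0,0,0],[0,0,0],[0,0,0]],"angular":[[0,0,0],[0,0,0],[0,0,0],[0,0,0],[0,0,0],[0,0,0],[0,0,0],[0,0,0]]}' 60
python3 -m crank '{"fingers":[0.4,0.4,0.4,0.4,0.4],"dp":[[0,0,-0.2],[0,0,-0.2],[0,0,0],[0,0,0],[0,0,0]],"angular":[[0,0,0],[0,0,0],[0,0,0],[0,0,0],[0,0,0]]}' 60
python3 -m crank '{"fingers":[0.4,0.4,0.4,0.4,0.4],"dp":[[-0.4,0,0],[-0.4,0,0],[-0.4,0,0],[0,0,0],[0,0,0]],"angular":[[0,0,0],[0,0,0],[0,0,0],[0,0,0],[0,0,0]]}' 60
python3 -c "
from workcell import status;print(status.read_state()['wrist_torque'])"
python3 look.py c2 180,160,96,120 210,180,96,120
```

```text
t: 31.3
ee_pos: [0.5503, 0.2248, 0.0785]
tcp_rot: [-3.133, 0.229, -0.002]
contact_force: [-1.1, -1.5, 5.1]
gripper_width: 0.614
t: 31.72
ee_pos: [0.5494, 0.2245, 0.0811]
tcp_rot: [3.133, -0.228, -0.002]
contact_force: [-0.5, 1.1, -2.3]
gripper_width: 0.614
t: 32.13
ee_pos: [0.5375, 0.2267, 0.0818]
tcp_rot: [3.133, -0.227, -0.0]
contact_force: [0.1, 0.2, -1.8]
gripper_width: 0.619
[-0.01819742 -0.01571732  0.03195752]
```

View pics/c2.png

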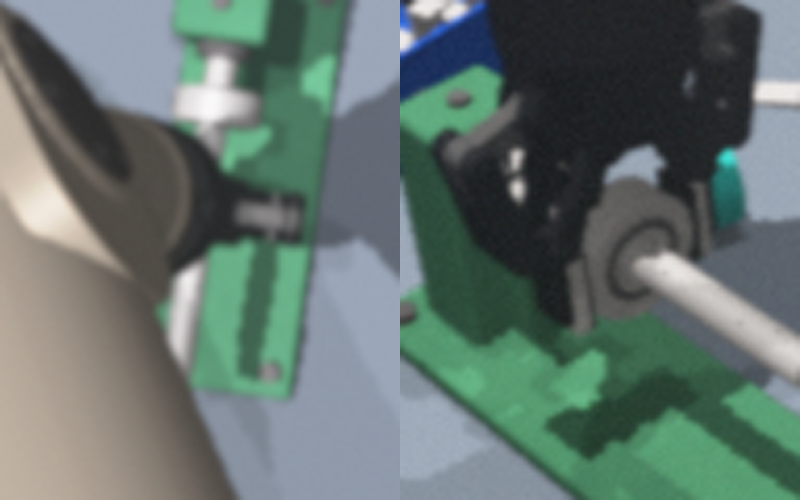

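Gripped with no side load. Sliding off in two calls.

```bash
python3 -m crank '{"fingers":[0.4,0.4,0.4,0.4,0.4,0.4,0.4,0.4,0.4,0.4],"dp":[[-0.6,0,0],[-0.8,0,0],[-0.8,0,0],[-0.8,0,0],[-0.8,0,0],[-0.8,0,0],[-0.8,0,0],[-0.6,0,0],[0,0,0],[0,0,0]],"angular":[[0,0,0.1],[0,0,0],[0,0,0],[0,0,0],[0,0,0],[0,0,0],[0,0,0],[0,0,0],[0,0,0],[0,0,0]]}' 60
python3 go.py bar -0.04 0.0825
python3 -m crank '{"fingers":[0.4,0.4,0.4,0.4,0.4,0.4,0.4,0.4,0.4,0.4],"dp":[[-0.6,0,0],[-0.8,0,0],[-0.9,0,0],[-0.9,0,0],[-0.9,0,0],[-0.9,0,0],[-0.9,0,0],[-0.9,0,0],[-0.9,0,0],[-0.3,0,0]],"angular":[[0,0,0],[0,0,0],[0,0,0],[0,0,0],[0,0,0],[0,0,0],[0,0,0],[0,0,0],[0,0,0],[0,0,0]]}' 60
python3 go.py bar -0.04 0.0825
python3 look.py c3 180,160,96,120 210,180,128,160
```

```text
t: 33.07
ee_pos: [0.4785, 0.2353, 0.0819]
tcp_rot: [-3.133, 0.23, -0.001]
contact_force: [-0.3, -0.4, -2.5]
gripper_width: 0.615
t 33.07 tcp [0.4785 0.2353 0.0819] F [-0.3 -0.4 -2.5] w 0.615 target [0.4004 0.2468 0.0825]
  now-frame cm [-7.89  0.   -0.06] | target-frame cm [-7.89  0.02 -0.06] | turn deg [-0.   -0.03  0.12]
t: 33.9
ee_pos: [0.3974, 0.2474, 0.0817]
tcp_rot: [3.133, -0.228, -0.002]
contact_force: [0.3, 0.1, -2.2]
gripper_width: 0.615
t 33.9 tcp [0.3974 0.2474 0.0817] F [ 0.3  0.1 -2.2] w 0.615 target [0.4004 0.2468 0.0825]
  now-frame cm [ 0.31  0.01 -0.08] | target-frame cm [ 0.31  0.01 -0.08] | turn deg [0.03 0.07 0.19]
```

View pics/c3.png

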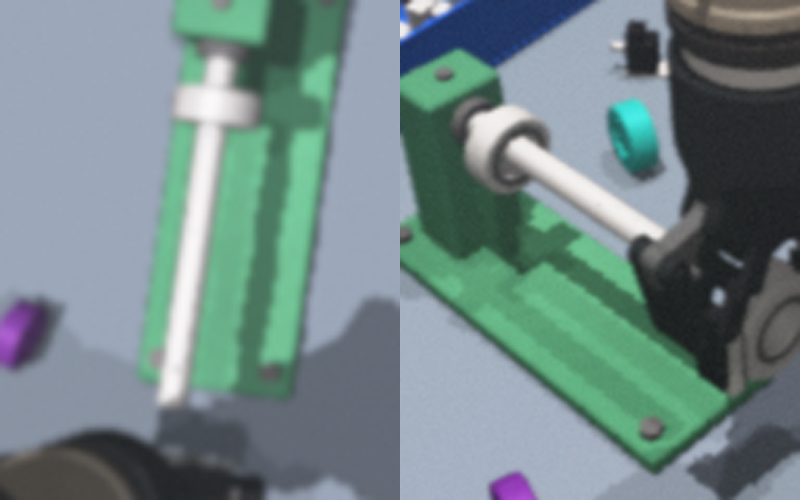

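Clear of the bar. Carry to nest b.

```bash
python3 -m crank '{"fingers":[0.4,0.4,0.4,0.4,0.4,0.4,0.4,0.4,0.4],"dp":[[0,0,-1.5],[0,0,-3],[0,0,-3],[0,0,-3],[0,0,-1.5],[0,0,0],[0,0,0],[0,0,0],[0,0,0]],"angular":[[0,0,0],[0,0,0],[0,0,0],[0,0,-5.2],[0,0,-5.2],[0,0,-5.2],[0,0,-5.2],[0,0,0],[0,0,0]]}' 60
python3 go.py nest 2.03 0.2
```

```text
t: 34.75
ee_pos: [0.3999, 0.2466, 0.2017]
tcp_rot: [3.124, 0.333, 0.0]
contact_force: [-0.2, 0.5, -2.0]
gripper_width: 0.62
t 34.75 tcp [0.3999 0.2466 0.2017] F [-0.2  0.5 -2. ] w 0.62 target [ 0.5239 -0.2067  0.2   ]
  now-frame cm [ 2.55 46.93  0.18] | target-frame cm [ 2.31 46.94  0.17] | turn deg [ 0.01 -0.01 -0.3 ]
```

```bash
python3 -m crank '{"fingers":[0.4,0.4,0.4,0.4,0.4,0.4,0.4,0.4,0.4,0.4],"dp":[[0.1,1.5,0],[0.1,2.5,0],[0.2,3.3,0],[0.2,3.3,0],[0.2,3.3,0],[0.2,3.3,0],[0.2,3.3,0],[0.2,3.3,0],[0.2,3.3,0],[0.2,3.3,0]],"angular":[[0,0,-0.3],[0,0,0],[0,0,0],[0,0,0],[0,0,0],[0,0,0],[0,0,0],[0,0,0],[0,0,0],[0,0,0]]}' 60
python3 -m crank '{"fingers":[0.4,0.4,0.4,0.4,0.4,0.4,0.4,0.4,0.4],"dp":[[0.2,3.3,0],[0.2,3.3,0],[0.1,3.3,0],[0,3.3,0],[0,2,0],[0,1.3,0],[0,0,0],[0,0,0],[0,0,0]],"angular":[[0,0,0],[0,0,0],[0,0,0],[0,0,0],[0,0,0],[0,0,0],[0,0,0],[0,0,0],[0,0,0]]}' 60
python3 go.py nest 2.03 0.11
```

```text
t: 35.58
ee_pos: [0.4837, -0.0476, 0.2015]
tcp_rot: [3.123, 0.342, -0.001]
contact_force: [1.5, 0.6, -2.2]
gripper_width: 0.614
t: 36.33
ee_pos: [0.5248, -0.2028, 0.2015]
tcp_rot: [-3.12, -0.35, 0.0]
contact_force: [-0.3, 0.8, -1.6]
gripper_width: 0.617
t 36.33 tcp [ 0.5248 -0.2028  0.2015] F [-0.3  0.8 -1.6] w 0.617 target [ 0.5239 -0.2067  0.11  ]
  now-frame cm [-0.18  0.38  9.15] | target-frame cm [-0.17  0.36  9.15] | turn deg [-0.14 -0.    0.33]
```

```bash
python3 -m crank '{"fingers":[0.4,0.4,0.4,0.4,0.4,0.4,0.4,0.4,0.4,0.4],"dp":[[-0.15,0.3,0],[0,0,1.5],[0,0,2],[0,0,2],[0,0,2],[0,0,1.5],[0,0,0],[0,0,0],[0,0,0],[0,0,0]],"angular":[[0,0,0],[0,0,0],[0,0,0],[0,0,0],[0,0,0],[0,0,0],[0,0,0],[0,0,0],[0,0,0],[0,0,0]]}' 60
python3 go.py nest 2.03 0.0515
```

```text
t: 37.17
ee_pos: [0.5252, -0.2089, 0.1136]
tcp_rot: [3.121, 0.347, 0.005]
contact_force: [0.1, -0.4, -2.1]
gripper_width: 0.619
t 37.17 tcp [ 0.5252 -0.2089  0.1136] F [ 0.1 -0.4 -2.1] w 0.619 target [ 0.5239 -0.2067  0.0515]
  now-frame cm [-0.1  -0.25  6.21] | target-frame cm [-0.08 -0.24  6.21] | turn deg [ 0.1  -0.17  0.22]
```

```bash
python3 -m crank '{"fingers":[0.4,0.4,0.4,0.4,0.4,0.4,0.4,0.4],"dp":[[-0.08,-0.2,0],[0,0,1],[0,0,1],[0,0,1],[0,0,1],[0,0,0.5],[0,0,0],[0,0,0]],"angular":[[0,0,0],[0,0,0],[0,0,0],[0,0,0],[0,0,0],[0,0,0],[0,0,0],[0,0,0]]}' 60
python3 go.py nest 2.03 0.0515
python3 look.py c4 370,125,96,120 330,100,128,100
```

```text
t: 37.83
ee_pos: [0.5222, -0.207, 0.066]
tcp_rot: [-3.122, -0.346, 0.002]
contact_force: [0.0, 0.3, -1.0]
gripper_width: 0.611
t 37.83 tcp [ 0.5222 -0.207   0.066 ] F [ 0.   0.3 -1. ] w 0.611 target [ 0.5239 -0.2067  0.0515]
  now-frame cm [0.17 0.01 1.45] | target-frame cm [0.17 0.01 1.45] | turn deg [-0.04  0.07  0.17]
```

View pics/c4.png

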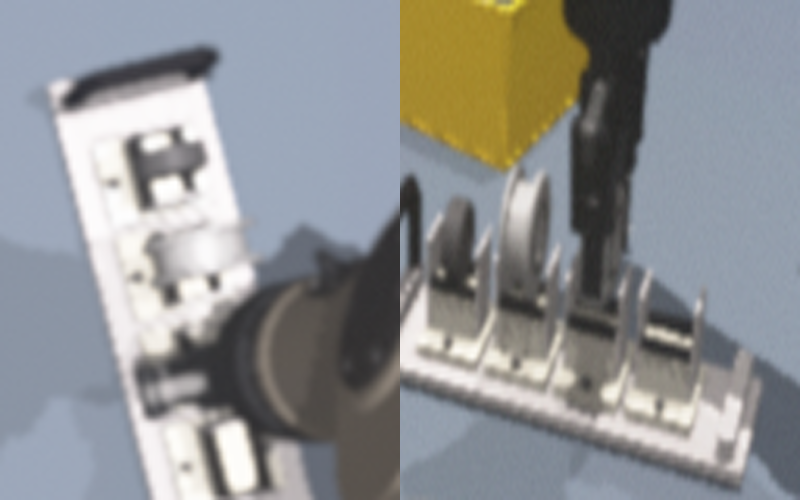

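Between the cheeks of nest b (finger at 595, cheeks at 573 and 625). Seating it.

```bash
python3 -m crank '{"fingers":[0.4,0.4,0.4,0.4,0.4,0.4],"dp":[[0.15,0,0.3],[0,0,0.3],[0,0,0.3],[0,0,0.2],[0,0,0],[0,0,0]],"angular":[[0,0,0],[0,0,0],[0,0,0],[0,0,0],[0,0,0],[0,0,0]]}' 60
python3 -m crank '{"fingers":[0.4,0.4,0.4],"dp":[[0,0,0.15],[0,0,0],[0,0,0]],"angular":[[0,0,0],[0,0,0],[0,0,0]]}' 60
python3 -m crank '{"fingers":[0.4,0.4,0.4],"dp":[[0,0,0.15],[0,0,0],[0,0,0]],"angular":[[0,0,0],[0,0,0],[0,0,0]]}' 60
```

```text
t: 38.43
ee_pos: [0.5239, -0.2067, 0.0556]
tcp_rot: [-3.122, -0.346, 0.001]
contact_force: [0.1, 0.5, -2.0]
gripper_width: 0.615
t: 38.68
ee_pos: [0.5241, -0.2068, 0.0543]
tcp_rot: [3.122, 0.346, -0.0]
contact_force: [0.2, -0.6, -1.6]
gripper_width: 0.615
t: 38.93
ee_pos: [0.5247, -0.2073, 0.0534]
tcp_rot: [3.121, 0.346, 0.002]
contact_force: [0.1, -2.5, 0.9]
gripper_width: 0.615
```

```bash
python3 -m crank '{"fingers":[0.4,0.4,0.4],"dp":[[0,0,0.15],[0,0,0],[0,0,0]],"angular":[[0,0,0],[0,0,0],[0,0,0]]}' 60
python3 -m crank '{"fingers":[0.65,0.7,0.75,0.85,1,1,1],"dp":[[0,0,0],[0,0,0],[0,0,0],[0,0,0],[0,0,0],[0,0,0],[0,0,0]],"angular":[[0,0,0],[0,0,0],[0,0,0],[0,0,0],[0,0,0],[0,0,0],[0,0,0]]}' 60
python3 -m crank '{"fingers":[1,1,1,1,1,1,1,1],"dp":[[0,0,-1],[0,0,-2],[0,0,-3],[0,0,-3],[0,0,-3],[0,0,-2.7],[0,0,0],[0,0,0]],"angular":[[0,0,0],[0,0,0],[0,0,0],[0,0,0],[0,0,0],[0,0,0],[0,0,0],[0,0,0]]}'
python3 -m crank '{"fingers":[1,1,1,1,1,1,1,1,1,1],"dp":[[0,0,0],[0,0,0],[0,0,0],[0.1,-3,0],[0.1,-3.6,0],[0.1,-3.6,0],[0.1,-3.6,0],[0.1,-3.6,0],[0.1,-3.6,0],[0.1,-3.6,0]],"angular":[[0,0,7],[0,0,7],[0,0,7],[0,0,0],[0,0,0],[0,0,0],[0,0,0],[0,0,0],[0,0,0],[0,0,0]]}'
python3 go.py bar 0.152 0.2
python3 look.py c5 370,125,96,120 310,110,128,100
```

```text
t: 39.18
ee_pos: [0.5253, -0.2079, 0.0528]
tcp_rot: [3.12, 0.345, 0.004]
contact_force: [-0.2, -1.3, 5.6]
gripper_width: 0.611
t: 39.77
ee_pos: [0.524, -0.2065, 0.0511]
tcp_rot: [-3.122, -0.347, 0.001]
contact_force: [0.0, 0.0, -0.6]
gripper_width: 1.0
t: 40.43
ee_pos: [0.5255, -0.2073, 0.2012]
tcp_rot: [3.12, 0.346, 0.008]
contact_force: [-0.7, -0.4, -0.5]
gripper_width: 1.005
t: 41.27
ee_pos: [0.5656, 0.0372, 0.1969]
tcp_rot: [3.133, -0.229, -0.005]
contact_force: [1.0, -0.2, 0.1]
gripper_width: 1.004
t 41.27 tcp [0.5656 0.0372 0.1969] F [ 1.  -0.2  0.1] w 1.004 target [0.5903 0.2184 0.2   ]
  now-frame cm [ -0.18 -18.28  -0.32] | target-frame cm [ -0.24 -18.28  -0.31] | turn deg [0.05 0.17 0.18]
```

View pics/c5.png

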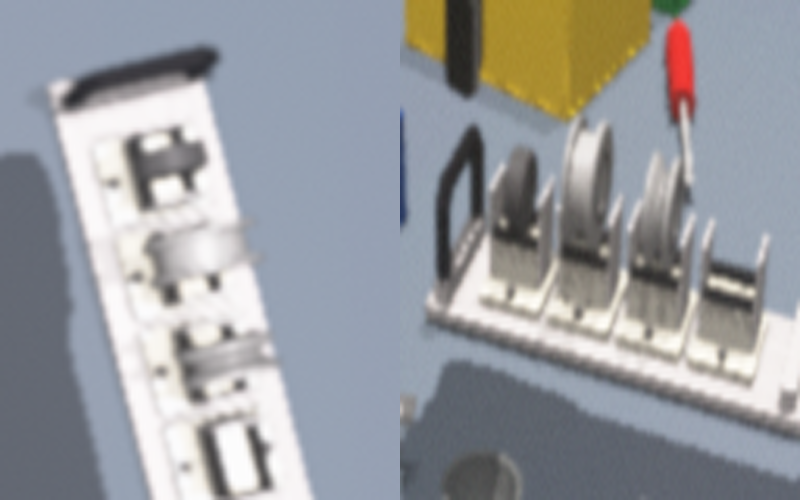

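Grooved stands in nest b, at (658,215). Now the plain roller.

```bash
python3 -m crank '{"fingers":[1,1,1,1,1,1,1,1,1,1],"dp":[[0,-2.8,0],[0,-2.8,0],[0,-2.8,0],[0,-2.8,0],[0,-2.8,0],[0,-2,0],[0,-1,0],[0,0,0],[0,0,0],[0,0,0]],"angular":[[0,0,0],[0,0,0],[0,0,0],[0,0,0],[0,0,0],[0,0,0],[0,0,0],[0,0,0],[0,0,0],[0,0,0]]}'
python3 go.py bar 0.152 0.0795
```

```text
t: 42.2
ee_pos: [0.5915, 0.2009, 0.1978]
tcp_rot: [3.13, -0.233, -0.001]
contact_force: [0.5, -0.1, 0.7]
gripper_width: 1.001
t 42.2 tcp [0.5915 0.2009 0.1978] F [ 0.5 -0.1  0.7] w 1.001 target [0.5903 0.2184 0.0795]
  now-frame cm [-0.38 -1.75 11.83] | target-frame cm [-0.38 -1.71 11.83] | turn deg [0.16 0.02 0.02]
```

```bash
python3 -m crank '{"fingers":[1,1,1,1,1,1,1,1,1,1],"dp":[[-0.2,-0.8,0],[-0.2,-0.8,0],[0,0,1],[0,0,1.5],[0,0,1.5],[0,0,1],[0,0,0],[0,0,0],[0,0,0],[0,0,0]],"angular":[[0,0,0],[0,0,0],[0,0,0],[0,0,0],[0,0,0],[0,0,0],[0,0,0],[0,0,0],[0,0,0],[0,0,0]]}'
python3 go.py bar 0.152 0.0795
```

```text
t: 43.03
ee_pos: [0.5905, 0.2206, 0.1494]
tcp_rot: [-3.132, 0.228, -0.003]
contact_force: [0.1, -0.2, 0.6]
gripper_width: 1.002
t 43.03 tcp [0.5905 0.2206 0.1494] F [ 0.1 -0.2  0.6] w 1.002 target [0.5903 0.2184 0.0795]
  now-frame cm [0.   0.23 6.99] | target-frame cm [0.02 0.22 6.99] | turn deg [-0.07 -0.11  0.19]
```

```bash
python3 -m crank '{"fingers":[1,1,1,1,1,1,1,1,1,1],"dp":[[0,0.18,0],[0,0,0],[0,0,1.2],[0,0,1.5],[0,0,1.5],[0,0,1.5],[0,0,1.3],[0,0,0],[0,0,0],[0,0,0]],"angular":[[0,0,0.1],[0,0,0],[0,0,0],[0,0,0],[0,0,0],[0,0,0],[0,0,0],[0,0,0],[0,0,0],[0,0,0]]}'
python3 go.py bar 0.152 0.0795
python3 look.py d1 180,140,96,120 195,180,96,120
```

```text
t: 43.87
ee_pos: [0.5902, 0.2187, 0.0794]
tcp_rot: [-3.132, 0.231, -0.003]
contact_force: [0.6, -0.1, 0.7]
gripper_width: 1.002
t 43.87 tcp [0.5902 0.2187 0.0794] F [ 0.6 -0.1  0.7] w 1.002 target [0.5903 0.2184 0.0795]
  now-frame cm [ 0.01  0.03 -0.01] | target-frame cm [ 0.01  0.03 -0.01] | turn deg [-0.05 -0.09  0.08]
```

View pics/d1.png

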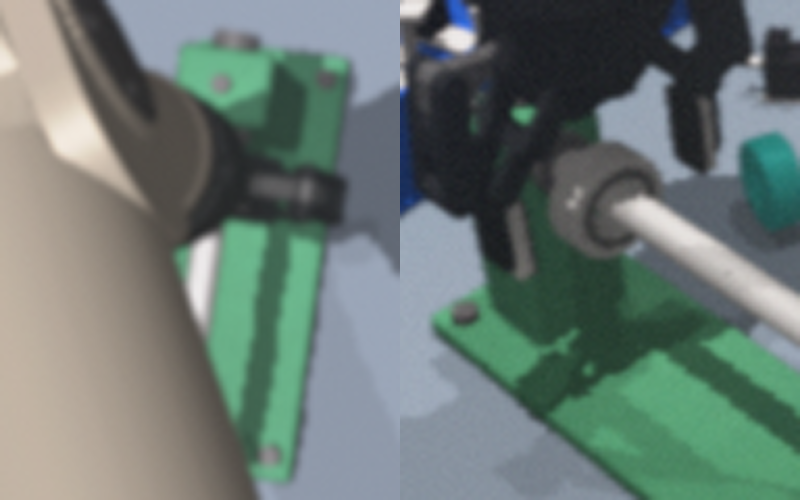

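The plain roller is at (605,200), between the fingers at (520,240) and (695,130). Grip and slide.

```bash
python3 -m crank '{"fingers":[0.85,0.7,0.6,0.5,0.4,0.3,0.3,0.3,0.3],"dp":[[0,0,0],[0,0,0],[0,0,0],[0,0,0],[0,0,0],[0,0,0],[0,0,0],[0,0,0],[0,0,0]],"angular":[[0,0,0],[0,0,0],[0,0,0],[0,0,0],[0,0,0],[0,0,0],[0,0,0],[0,0,0],[0,0,0]]}' 50
python3 -m crank '{"fingers":[0.3,0.3,0.3,0.3,0.3],"dp":[[0,0,-0.2],[0,0,-0.2],[0,0,0],[0,0,0],[0,0,0]],"angular":[[0,0,0],[0,0,0],[0,0,0],[0,0,0],[0,0,0]]}' 50
python3 -m crank '{"fingers":[0.3,0.3,0.3,0.3,0.3],"dp":[[-0.4,0,0],[-0.4,0,0],[-0.4,0,0],[0,0,0],[0,0,0]],"angular":[[0,0,0],[0,0,0],[0,0,0],[0,0,0],[0,0,0]]}' 50
python3 go.py bar -0.04 0.0825
python3 look.py d2 180,140,96,120 195,180,96,120
```

```text
t: 44.72
ee_pos: [0.5897, 0.2186, 0.0788]
tcp_rot: [-3.133, 0.231, -0.001]
contact_force: [-0.1, 0.1, 4.4]
gripper_width: 0.523
t: 45.13
ee_pos: [0.5891, 0.2182, 0.0817]
tcp_rot: [3.133, -0.231, -0.002]
contact_force: [0.7, 0.6, -1.6]
gripper_width: 0.523
t: 45.55
ee_pos: [0.5771, 0.2205, 0.0823]
tcp_rot: [-3.133, 0.23, 0.0]
contact_force: [0.0, -0.0, -1.0]
gripper_width: 0.522
t 45.55 tcp [0.5771 0.2205 0.0823] F [ 0. -0. -1.] w 0.522 target [0.4004 0.2468 0.0825]
  now-frame cm [-1.786e+01 -2.000e-02 -1.000e-02] | target-frame cm [-17.86   0.02  -0.02] | turn deg [-0.    0.01  0.13]
```

View pics/d2.png

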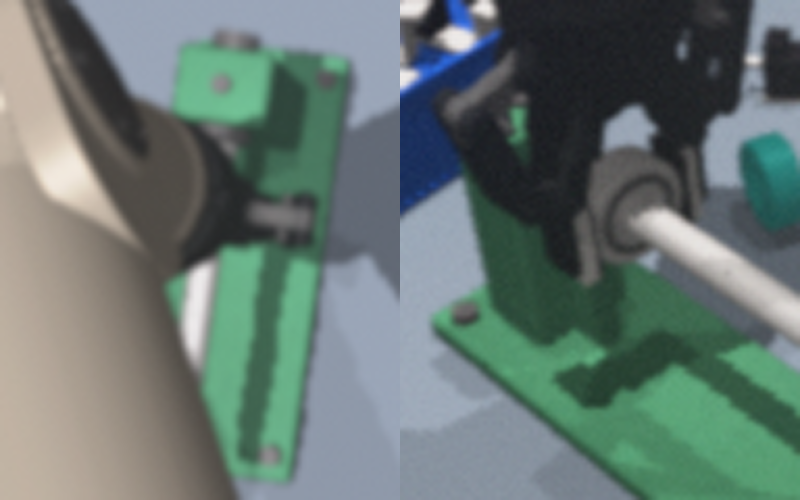

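```bash
python3 -m crank '{"fingers":[0.3,0.3,0.3,0.3,0.3,0.3,0.3,0.3,0.3,0.3],"dp":[[-0.6,0,0],[-0.9,0,0],[-1,0,0],[-1,0,0],[-1,0,0],[-1,0,0],[-1,0,0],[-1,0,0],[-0.8,0,0],[0,0,0]],"angular":[[0,0,0.1],[0,0,0],[0,0,0],[0,0,0],[0,0,0],[0,0,0],[0,0,0],[0,0,0],[0,0,0],[0,0,0]]}' 50
python3 go.py bar -0.04 0.0825
python3 -m crank '{"fingers":[0.3,0.3,0.3,0.3,0.3,0.3,0.3,0.3,0.3,0.3],"dp":[[-0.8,0,0],[-1,0,0],[-1.1,0,0],[-1.1,0,0],[-1.1,0,0],[-1.1,0,0],[-1.1,0,0],[-1.1,0,0],[-1,0,0],[-0.3,0,0]],"angular":[[0,0,0],[0,0,0],[0,0,0],[0,0,0],[0,0,0],[0,0,0],[0,0,0],[0,0,0],[0,0,0],[0,0,0]]}' 50
python3 go.py bar -0.04 0.0825
python3 look.py d3 180,160,96,120 210,180,128,160
```

```text
t: 46.48
ee_pos: [0.493, 0.2334, 0.0822]
tcp_rot: [3.133, -0.23, -0.003]
contact_force: [0.4, -1.0, -1.6]
gripper_width: 0.526
t 46.48 tcp [0.493  0.2334 0.0822] F [ 0.4 -1.  -1.6] w 0.526 target [0.4004 0.2468 0.0825]
  now-frame cm [-9.35  0.02 -0.01] | target-frame cm [-9.35  0.04 -0.03] | turn deg [0.01 0.12 0.12]
t: 47.32
ee_pos: [0.3971, 0.2474, 0.0822]
tcp_rot: [3.133, -0.231, -0.002]
contact_force: [-0.3, -0.1, -2.0]
gripper_width: 0.521
t 47.32 tcp [0.3971 0.2474 0.0822] F [-0.3 -0.1 -2. ] w 0.521 target [0.4004 0.2468 0.0825]
  now-frame cm [ 0.34  0.01 -0.03] | target-frame cm [ 0.34  0.01 -0.03] | turn deg [0.03 0.08 0.11]
```

View pics/d3.png

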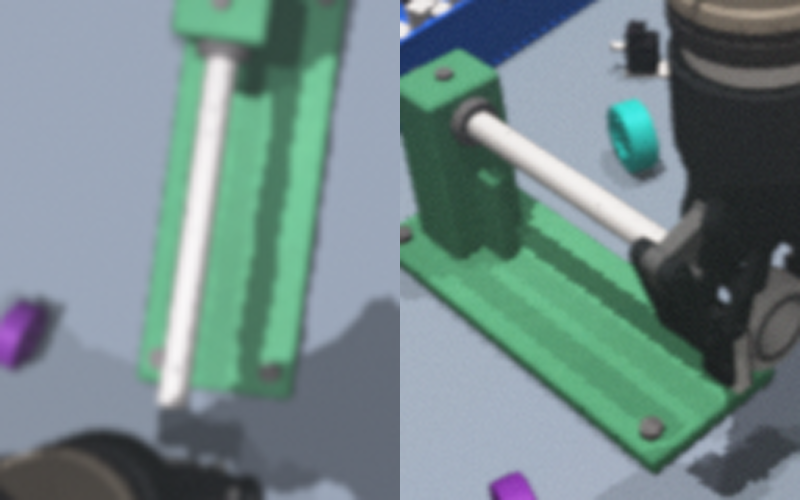

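The bar is empty. Carry the plain roller to nest a.

```bash
python3 -m crank '{"fingers":[0.3,0.3,0.3,0.3,0.3,0.3,0.3,0.3,0.3],"dp":[[0,0,-1.5],[0,0,-3],[0,0,-3],[0,0,-3],[0,0,-1.5],[0,0,0],[0,0,0],[0,0,0],[0,0,0]],"angular":[[0,0,0],[0,0,0],[0,0,0],[0,0,-5.3],[0,0,-5.3],[0,0,-5.3],[0,0,-5.2],[0,0,0],[0,0,0]]}' 50
python3 go.py nest 3.03 0.2
```

```text
t: 48.17
ee_pos: [0.4001, 0.2466, 0.2022]
tcp_rot: [3.123, 0.338, 0.0]
contact_force: [-0.9, 0.3, -1.8]
gripper_width: 0.526
t 48.17 tcp [0.4001 0.2466 0.2022] F [-0.9  0.3 -1.8] w 0.526 target [ 0.4692 -0.2188  0.2   ]
  now-frame cm [-3.22 46.94  0.23] | target-frame cm [-3.31 46.93  0.22] | turn deg [ 0.01 -0.01 -0.11]
```

```bash
python3 -m crank '{"fingers":[0.3,0.3,0.3,0.3,0.3,0.3,0.3,0.3,0.3,0.3],"dp":[[0,1.5,0],[0,2.5,0],[-0.2,3.3,0],[-0.2,3.3,0],[-0.2,3.3,0],[-0.2,3.3,0],[-0.2,3.3,0],[-0.2,3.3,0],[-0.2,3.3,0],[-0.3,3.3,0]],"angular":[[0,0,-0.1],[0,0,0],[0,0,0],[0,0,0],[0,0,0],[0,0,0],[0,0,0],[0,0,0],[0,0,0],[0,0,0]]}' 50
python3 -m crank '{"fingers":[0.3,0.3,0.3,0.3,0.3,0.3,0.3,0.3,0.3,0.3],"dp":[[-0.3,3.3,0],[-0.3,3.3,0],[-0.3,3.3,0],[-0.3,3.3,0],[-0.2,2,0],[0,1.3,0],[0,0,0],[0,0,0],[0,0,0],[0,0,0]],"angular":[[0,0,0],[0,0,0],[0,0,0],[0,0,0],[0,0,0],[0,0,0],[0,0,0],[0,0,0],[0,0,0],[0,0,0]]}' 50
python3 go.py nest 3.03 0.11
```

```text
t: 49.0
ee_pos: [0.4497, -0.0552, 0.2021]
tcp_rot: [3.123, 0.342, 0.0]
contact_force: [0.9, -0.9, -1.7]
gripper_width: 0.522
t: 49.83
ee_pos: [0.4724, -0.2149, 0.2022]
tcp_rot: [-3.12, -0.352, 0.0]
contact_force: [-0.1, 0.5, -1.6]
gripper_width: 0.526
t 49.83 tcp [ 0.4724 -0.2149  0.2022] F [-0.1  0.5 -1.6] w 0.526 target [ 0.4692 -0.2188  0.11  ]
  now-frame cm [-0.4   0.32  9.22] | target-frame cm [-0.4   0.31  9.22] | turn deg [-0.09 -0.01  0.37]
```

```bash
python3 -m crank '{"fingers":[0.3,0.3,0.3,0.3,0.3,0.3,0.3,0.3,0.3,0.3],"dp":[[-0.35,0.2,0],[0,0,1.5],[0,0,2],[0,0,2],[0,0,2],[0,0,1.5],[0,0,0],[0,0,0],[0,0,0],[0,0,0]],"angular":[[0,0,0.2],[0,0,0],[0,0,0],[0,0,0],[0,0,0],[0,0,0],[0,0,0],[0,0,0],[0,0,0],[0,0,0]]}' 50
python3 go.py nest 3.03 0.0485
```

```text
t: 50.67
ee_pos: [0.4703, -0.2205, 0.1139]
tcp_rot: [3.121, 0.341, 0.004]
contact_force: [-0.3, 0.0, -0.9]
gripper_width: 0.519
t 50.67 tcp [ 0.4703 -0.2205  0.1139] F [-0.3  0.  -0.9] w 0.519 target [ 0.4692 -0.2188  0.0485]
  now-frame cm [-0.08 -0.2   6.54] | target-frame cm [-0.07 -0.19  6.54] | turn deg [ 0.1  -0.15 -0.  ]
```

```bash
python3 -m crank '{"fingers":[0.3,0.3,0.3,0.3,0.3,0.3,0.3,0.3],"dp":[[-0.05,-0.15,0],[0,0,1],[0,0,1],[0,0,1],[0,0,1],[0,0,0.7],[0,0,0],[0,0,0]],"angular":[[0,0,0],[0,0,0],[0,0,0],[0,0,0],[0,0,0],[0,0,0],[0,0,0],[0,0,0]]}' 50
python3 go.py nest 3.03 0.0485
python3 look.py d4 370,125,96,120 330,100,128,100
```

```text
t: 51.33
ee_pos: [0.4677, -0.2187, 0.0644]
tcp_rot: [-3.122, -0.341, 0.003]
contact_force: [0.2, 0.5, -1.5]
gripper_width: 0.521
t 51.33 tcp [ 0.4677 -0.2187  0.0644] F [ 0.2  0.5 -1.5] w 0.521 target [ 0.4692 -0.2188  0.0485]
  now-frame cm [0.15 0.05 1.59] | target-frame cm [0.15 0.05 1.59] | turn deg [-0.06  0.09 -0.03]
```

View pics/d4.png

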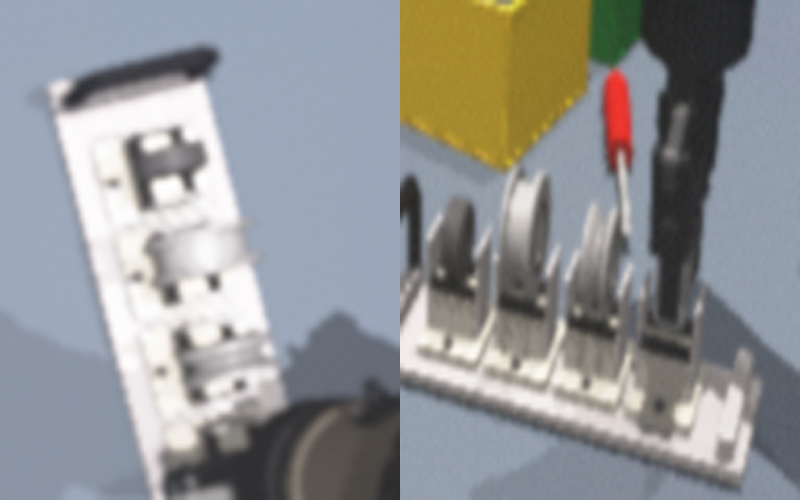

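Between the cheeks of nest a. Seating it.

```bash
python3 -m crank '{"fingers":[0.3,0.3,0.3,0.3,0.3,0.3],"dp":[[0.1,0,0.3],[0,0,0.3],[0,0,0.3],[0,0,0.2],[0,0,0],[0,0,0]],"angular":[[0,0,0],[0,0,0],[0,0,0],[0,0,0],[0,0,0],[0,0,0]]}' 50
python3 -m crank '{"fingers":[0.3,0.3,0.3],"dp":[[0,0,0.15],[0,0,0],[0,0,0]],"angular":[[0,0,0],[0,0,0],[0,0,0]]}' 50
python3 -m crank '{"fingers":[0.3,0.3,0.3],"dp":[[0,0,0.15],[0,0,0],[0,0,0]],"angular":[[0,0,0],[0,0,0],[0,0,0]]}' 50
```

```text
t: 51.93
ee_pos: [0.4691, -0.2186, 0.0541]
tcp_rot: [-3.123, -0.341, 0.001]
contact_force: [-0.1, 0.1, -1.2]
gripper_width: 0.526
t: 52.18
ee_pos: [0.4693, -0.2186, 0.0528]
tcp_rot: [3.123, 0.341, -0.0]
contact_force: [0.5, -0.6, -1.3]
gripper_width: 0.521
t: 52.43
ee_pos: [0.4692, -0.2186, 0.0512]
tcp_rot: [-3.123, -0.341, 0.0]
contact_force: [0.2, 0.5, -1.1]
gripper_width: 0.525
```

```bash
python3 -m crank '{"fingers":[0.3,0.3,0.3],"dp":[[0,0,0.1],[0,0,0],[0,0,0]],"angular":[[0,0,0],[0,0,0],[0,0,0]]}' 50
python3 -m crank '{"fingers":[0.3,0.3,0.3],"dp":[[0,0,0.1],[0,0,0],[0,0,0]],"angular":[[0,0,0],[0,0,0],[0,0,0]]}' 50
python3 -m crank '{"fingers":[0.3,0.3,0.3],"dp":[[0,0,0.1],[0,0,0],[0,0,0]],"angular":[[0,0,0],[0,0,0],[0,0,0]]}' 50
```

```text
t: 52.68
ee_pos: [0.4692, -0.2186, 0.0503]
tcp_rot: [-3.123, -0.341, 0.0]
contact_force: [0.3, 0.6, -2.1]
gripper_width: 0.526
t: 52.93
ee_pos: [0.4695, -0.2188, 0.0494]
tcp_rot: [3.123, 0.341, 0.001]
contact_force: [0.1, -0.5, -1.7]
gripper_width: 0.523
t: 53.18
ee_pos: [0.4699, -0.2192, 0.0489]
tcp_rot: [3.122, 0.34, 0.002]
contact_force: [-1.2, -0.7, 2.8]
gripper_width: 0.523
```

Seated at 0.049. Release and withdraw.

```bash
python3 -m crank '{"fingers":[0.3,0.3],"dp":[[0,0,0.05],[0,0,0]],"angular":[[0,0,0],[0,0,0]]}' 50
python3 -m crank '{"fingers":[0.56,0.6,0.65,0.75,0.9,1,1,1],"dp":[[0,0,0],[0,0,0],[0,0,0],[0,0,0],[0,0,0],[0,0,0],[0,0,0],[0,0,0]],"angular":[[0,0,0],[0,0,0],[0,0,0],[0,0,0],[0,0,0],[0,0,0],[0,0,0],[0,0,0]]}' 50
python3 -m crank '{"fingers":[1,1,1,1,1,1,1,1],"dp":[[0,0,-1],[0,0,-2],[0,0,-3],[0,0,-3],[0,0,-3],[0,0,-2.7],[0,0,0],[0,0,0]],"angular":[[0,0,0],[0,0,0],[0,0,0],[0,0,0],[0,0,0],[0,0,0],[0,0,0],[0,0,0]]}'
python3 -m crank '{"fingers":[1,1,1,1,1,1,1,1],"dp":[[0,-2,0],[0,-3.5,0],[0,-3.5,0],[0,-3.5,0],[0,-3.5,0],[0,-3,0],[0,0,0],[0,0,0]],"angular":[[0,0,0],[0,0,0],[0,0,0],[0,0,0],[0,0,0],[0,0,0],[0,0,0],[0,0,0]]}'
python3 look.py d5 370,125,96,120 330,100,128,100
```

```text
t: 53.35
ee_pos: [0.47, -0.2194, 0.0488]
tcp_rot: [3.122, 0.34, 0.003]
contact_force: [-0.1, -0.4, 5.3]
gripper_width: 0.523
t: 54.02
ee_pos: [0.4692, -0.2185, 0.0477]
tcp_rot: [-3.123, -0.341, 0.0]
contact_force: [0.3, 0.7, -0.1]
gripper_width: 1.001
t: 54.68
ee_pos: [0.4707, -0.2193, 0.1976]
tcp_rot: [3.12, 0.34, 0.008]
contact_force: [-0.3, 0.3, -1.5]
gripper_width: 1.0
t: 55.35
ee_pos: [0.427, -0.0311, 0.1939]
tcp_rot: [-3.122, -0.349, 0.004]
contact_force: [-0.3, -1.2, -0.7]
gripper_width: 0.998
```

View pics/d5.png

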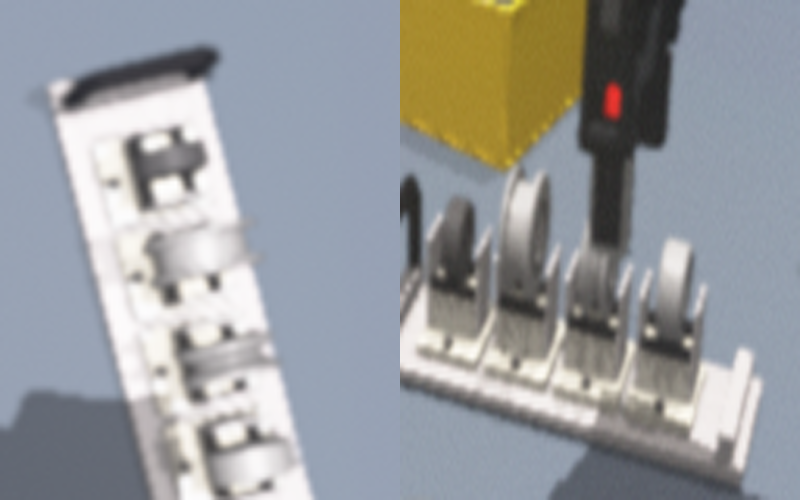

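All four stand in order. A quick triangulated check before handing in.

Run:
```python
from h import *
q=np.load("fit.npy"); yr=q[5]; h=np.array([q[3]+.052*np.cos(yr),q[4]+.052*np.sin(yr)])
S=camera("side");T=camera("top")
for n in ["collar","roller_flanged","roller_grooved","roller_plain"]:
    best=None
    for a in place_of("side",n):
        for b in place_of("top",n):
            p,e=tri(S,a["location"],T,b["location"])
            d=p[:2]-h; X=d@[np.cos(yr),np.sin(yr)];Y=d@[-np.sin(yr),np.cos(yr)]
            if e<.012 and abs(Y)<.04: print(n,"x %.4f y %.4f z %.4f gap %.4f"%(X,Y,p[2]-.012,e),round(a["p"],2),round(b["p"],2))
print(status.read_state()["t"])
```

```text
roller_flanged x -0.1089 y -0.0037 z 0.0726 gap 0.0065 0.67 0.69
roller_grooved x -0.1621 y 0.0018 z 0.0591 gap 0.0010 0.43 0.61
56.05
```

The flanged z estimate is noisy (gap 6.5 mm), so I'll compare by overlaying the expected seated outlines.

Run:
```python
from h import *
q=np.load("fit.npy"); yr=q[5]
u=np.array([np.cos(yr),np.sin(yr),0]);v=np.array([-u[1],u[0],0]);Z=np.array([0,0,1.])
out=[]
for n,(x0,y0,w,h) in (("side",(325,125,120,75)),("top",(385,145,70,105))):
    c=camera(n);k=5
    im=cv2.resize(c["frame"][y0:y0+h,x0:x0+w,::-1],None,fx=k,fy=k,interpolation=cv2.INTER_CUBIC)
    P=lambda Q:tuple(int(t) for t in ((proj(c,Q)-[x0,y0]+.5)*k))
    for i,(r,z,hw) in enumerate(((.02,.067,.0075),(.031,.078,.012),(.027,.074,.01),(.023,.070,.009))):
        for s,col in((-hw,(0,0,255)),(hw,(0,255,0))):
            C=np.array([q[3],q[4],z])+u*(-.056*i+s)
            cv2.polylines(im,[np.array([P(C+r*(np.cos(a)*v+np.sin(a)*Z)) for a in np.linspace(0,6.283,50)])],True,col,1,cv2.LINE_AA)
    cv2.imwrite(f"pics/fin_{n}.png",im)
```

```text
(no output)
```

View pics/fin_side.png

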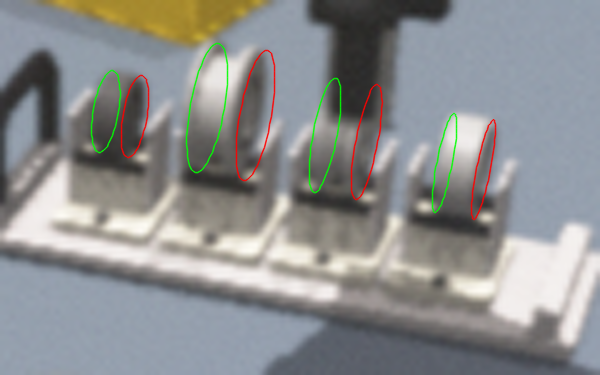

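View pics/fin_top.png

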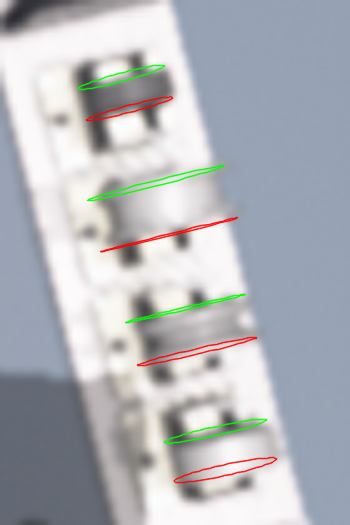

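All parts match their expected seated outlines within about 2 mm. Handing in.

```bash
python3 -c "
from workcell import workorder,status
print(status.read_state()['t']);print(workorder.finish_job())"
```

```text
56.15
the job is handed in; nothing more can be done
None
```

The roller set is off the bar and in the rack in its original order, handed in at t ≈ 56 s; the system gave no verdict. The collar is in nest d next to the handle, the flanged roller in c, the grooved in b and the plain in a. Each part came off over the free end with no noticeable side force, was lowered until light contact (net reading of 8 N or less) and released on the rods.

**Last checks:**
- **Pictures:** both cameras show all four parts standing upright between the cheeks. They match the outlines expected for seated parts within about 2 mm. The bar is empty, the gripper is open and clear, and I never went near the purple and turquoise look-alikes.
- **Contact heights:** each part touched down within about 2.5 mm of the height I had predicted for it.
- **Network check, which did not fully agree:** it gave no usable position for the collar or the plain roller. It put the grooved roller at 59 mm against 62 expected. It put the flanged roller at 73 mm against 66, right at its 72.7 mm limit. The two views behind that last figure disagreed by 6.5 mm, so I trusted the outline match and the contact height instead.

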